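Find the blind hole of a spacer on a sprung feeler, then hold it hole-up

ROBOT

A 6-joint arm with a two-finger parallel gripper is mounted at the origin on a cart in front of the work surface, level with it; the furniture and walls round the work are solid. World frame = base frame: x ahead of the robot, y to its left, z up, the work surface at z = 0. Lengths are in m, angles in rad, forces in N, time in s.
With the tool pointing down it reaches from about 0.4 to 0.825 m from the base axis. Payload 7 kg.
Tool frame: the origin (TCP) lies at the very end of the fingers, on their centre line; the grasp point (between the pads) lies 19 mm behind it; z points along the fingers, y is the line along which they close (so a half turn about z gives the same grasp; the last joint's range is limited). The gripper opens to 88 mm and grips with 3 to 60 N. Pads are 19 mm wide; open, the fingers measure 130 mm over their backs; the gripper's body (78 mm by 193 mm) begins 47 mm behind the grasp point.
Start: joints at [-1.059, 0.359, 0.012, 0, -1.224, -0.288], TCP at [0.15, -0.658, 0.193] pointing down, gripper open.
Joint ranges: [-3.07, 3.07], [-1.43, 2.12], [-1.02, 1.25], [-3.03, 1.67], [-3.05, -0], [-3.03, 3.03]. Speed limits (rad/s): [2.39, 2.39, 3.01, 3.14, 3.14, 3.14].

INTERFACE

Orientations are given as [roll, pitch, yaw] about the fixed x, y, z axes, in that order (R = Rz(yaw) Ry(pitch) Rx(roll)).
In Python, from station import arm, grab_frame gives the robot as it stands.
- The arm moves only by the tool jog_arm, never from a script. Its argument "deltas" is a list that holds one entry, the list of rows, each a list of 4 numbers: the shift along the tool's x, y, z in units of 60 mm (1.0 is 60 mm), then the turn about the tool's z in units of 5 degrees (1.0 is 5 degrees). A call has 1 to 8 rows; each row is the pose to reach, as a shift and turn from the pose commanded when the call began, along the tool's axes at that moment; what a row does not reach only later rows make up. A row lasts 1/8 s, in which the tool goes at most 62.5 mm and 10.7 degrees, less where a joint would pass 70% of its speed; a pose out of reach is approached as far as the arm can. A call with a gripper value outside its range is refused whole. "grip" is the finger opening in mm, from 0 to 87.6, set as the call begins (left out, the last holds). The fingers move at their own pace and stop on an object; "squeeze" is the grip in N (left out, the last holds). Time passes only in rows, so rows that repeat a pose let the fingers close. It gives the time, the measured TCP pose, the force, the opening and the grip force at its end, in the units of the state.
- arm.get_state(): the state, without advancing time (a new reading comes with each control period).
- grab_frame(name): name is "side" or "top" or "wrist"; returns a dict with "img" (384x512x3 uint8, red, green, blue), "vfov" (degrees; the focal length in pixels is half the picture's height over the tangent of half this angle, whatever the lens; pixels are square), "cx", "cy" (the principal point, pixels), "xyz" and "rotation" of the camera in the world. Camera axes: x right, y down, z forward; pixel columns grow to the right and rows downward; lengths in m; the calibration is good to about 2 mm. A picture is of the moment at which its call begins. There is no depth.
- arm.job_done(): hands the job in; it is judged then, once.
The state is a dict: "t": time; "q": joint angles; "qd": joint speeds; "joint_efforts": joint torques, N m; "eef_pos": TCP position; "ee_rot": TCP orientation; "force": force on the tool from outside, world axes, zero at the start; "moment": the same for the moment, N m; "width": finger opening in m; "gripper_force": force on a finger pad.
Only numpy, scipy, OpenCV 4.12 (cv2) and the standard library are available. Lean on these libraries where they do the work, as an engineer would, in place of code of your own. Each camera call takes 0.05 s, during which the arm holds its last target. There are 200 camera calls.

TASK

The square aluminium spacer has a deep blind hole in one end and only a shallow look-alike recess in the other. Find the deep hole by feel: hold the spacer level and gently push it over the sprung pin of the small blue feeler stand until its end is fully home and square against the steel stop (only the deep-hole end gets there), and keep it pressed there steadily for a full second. Then turn the spacer so that the deep hole points straight up and finish while still holding it, upright and well clear of the table and everything else (about a hand's breadth up, at least 10 cm), leaving the other things on the table undisturbed.

Things in the scene. Friction and masses are not known exactly. Their poses are not given: they have to be found in the camera images.
- spacer: loose square bar of bright aluminium, 28 x 28 x 56 mm, 60 to 120 g, lying on a long side, turned any way. Origin at its centre (14 mm above the table as it lies). Its x axis runs along its length towards the end with the deep hole (round, 14 mm across, 26 mm deep, central); the -x end has a look-alike recess, 14 mm across but 3 mm deep
- hole_mouth (a point): centre of the mouth of the spacer's deep hole, in the end face, 28 mm from the spacer's centre along the spacer's x; axes as the spacer's
- feeler: feeler stand fixed to the table: blue base 75 x 50 x 8 mm, upright steel stop plate 44 mm wide, 9 mm thick, top 46 mm above the table, 28 mm thick spring barrel behind it. Origin on the table under the middle of the stop's front face; x is level, from the stop face back along the barrel, roughly away from the robot; only the pin stands on the -x side. z up
- stop_face (a point): where the axis of the pin crosses the stop's front face, 30 mm above the table; axes as the feeler's
- pin (a joint): brass sprung pin, 8 mm across, round tip, level, standing out 32 mm from the stop face towards the feeler's -x. Value: how far it is pushed in, 0 free to 0.020 m (end stop); springs back with 1 N at 0 to 6 N at 0.020. Deep-hole end fully home: reads about 0.006 (2.5 N). Shallow end: pin stops at 0.020 and that end stays 9 mm off the stop
- terminal_board: bystander: green terminal board, 78 x 62 x 21 mm, loose, origin under its centre; leave where it is
- tape_black: bystander: roll of black tape lying flat, 62 mm across, 19 mm high, loose, origin under its centre; leave where it is
- wick_reel: bystander: small blue reel lying flat, 45 mm across, 10 mm high, loose, origin under its centre; leave where it is
- driver_board: bystander: small green driver board, 32 x 35 x 12 mm, loose, origin under its centre; leave where it is
There are look-alikes about, which are no part of the job. Leave any orange look-alike of the feeler alone.

How it is judged:
By the outcome, as a careful person would: the job done as asked, in the order asked, and still so for the second after the job is handed in, while the arm keeps its last pose, push and grip.
It also fails if it takes over 58 s, if anything falls off the work surface, if the arm or the gripper's body presses on something with over 40 N, if the wrist force passes 120 N, or if a joint passes its speed limit or range.

## Working session

There is one attempt and no reset: what is moved stays moved. The work goes in short steps, Python scripts to look and compute and a tool call to move; the robot and the scene stay as the last step left them, time stands still between calls to the robot, and variables do not carry over. Pictures are saved under pics/ and viewed, at most 10 in all, crops included, and the job is handed in when it is done.

Besides the shell and the picture viewer there is one more tool, called after ">>>" in YAML: its name, and indented under it one key for each argument. jog_arm: Moves the arm, as the interface text tells. Its arguments: {"type":"object","properties":{"deltas":{"type":"array"},"grip":{"type":"number"},"squeeze":{"type":"number"}},"required":["deltas"]}

```bash
mkdir -p pics; ls
python3 - <<'E'
from station import arm, grab_frame
import cv2,numpy as np
print(arm.get_state())
for n in ["side","top"]:
    f=grab_frame(n); cv2.imwrite(f"pics/{n}0.png",f["img"][:,:,::-1])
    print(n,{k:np.round(v,4) if not np.isscalar(v) else v for k,v in f.items() if k!="img"})
a=cv2.imread("pics/side0.png");b=cv2.imread("pics/top0.png")
E
```

```text
pics
{'t': 0.0, 'q': array([-1.05894692e+00,  3.59408252e-01,  1.10747332e-02, -3.61661375e-04,
       -1.22408448e+00, -2.88091025e-01]), 'qd': array([ 0.00047588, -0.001343  , -0.00216853, -0.001043  , -0.00017375,
        0.00157659]), 'joint_efforts': array([ 7.57156317e-05, -5.82728899e+01,  2.93047071e+01,  6.99722975e+00,
        7.13873509e-03, -1.38826963e-04]), 'eef_pos': array([ 0.14963166, -0.65765849,  0.19201374]), 'ee_rot': array([ 3.13994121e+00, -1.34827052e-04, -2.91795733e+00]), 'force': array([-0.69532362, -1.28469003,  0.14934865]), 'moment': array([-0.03471952,  0.00752502, -0.02401328]), 'gripper_force': 0.0, 'width': 0.08770075911320793}
side {'vfov': 51.25093070895482, 'cx': 256.62539077568437, 'cy': 189.43884513310928, 'xyz': array([ 0.8855, -0.3281,  0.9721]), 'rotation': array([-2.6379, -0.012 ,  0.7962])}
top {'vfov': 51.37205240973534, 'cx': 256.32499019389707, 'cy': 192.28053855092904, 'xyz': array([0.4585, 0.0204, 1.1778]), 'rotation': array([-3.0923, -0.011 , -1.5629])}
```

View pics/top0.png

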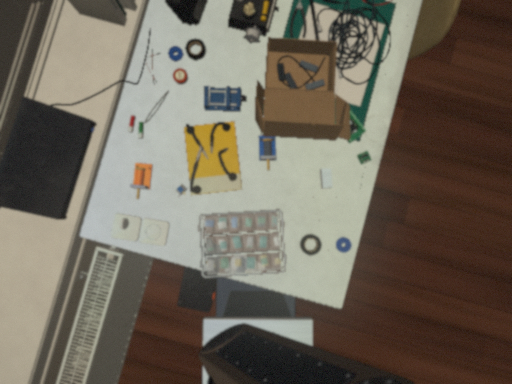

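View pics/side0.png

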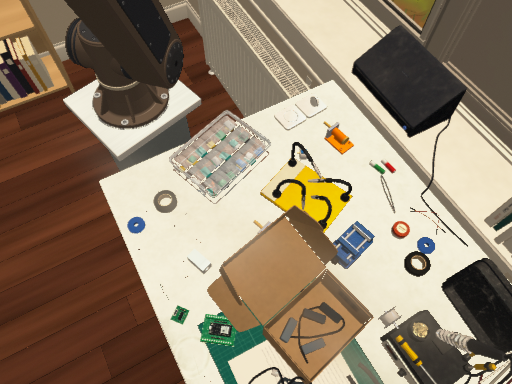

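The top view shows the spacer at about (326,178), the blue feeler at (267,148) with its pin pointing down the image, and the orange look-alike at (143,176). In the side view the spacer is at (200,262). The feeler is mostly hidden by the box flap there, with only its pin showing at (258,222). I'll measure these two views roughly now and use the wrist camera for detail.

```bash
cat > h.py <<'E'
from station import arm, grab_frame
import cv2, numpy as np
from scipy.spatial.transform import Rotation as Ro
def cam(f):
    F=f["img"].shape[0]/2/np.tan(np.radians(f["vfov"])/2)
    return F,Ro.from_euler("xyz",f["rotation"]).as_matrix(),np.array(f["xyz"])
def ray(f,p):
    F,R,c=cam(f); d=R@np.array([(p[0]-f["cx"])/F,(p[1]-f["cy"])/F,1.]); return c,d/np.linalg.norm(d)
def plane(f,p,z):
    c,d=ray(f,p); return c+d*(z-c[2])/d[2]
def tri(rs):
    A=sum(np.eye(3)-np.outer(d,d) for c,d in rs); b=sum((np.eye(3)-np.outer(d,d))@c for c,d in rs)
    return np.linalg.solve(A,b)
def proj(f,X):
    F,R,c=cam(f); v=R.T@(np.array(X)-c); return np.array([F*v[0]/v[2]+f["cx"],F*v[1]/v[2]+f["cy"]])
def totool(dw,s=None):
    s=s or arm.get_state(); return Ro.from_euler("xyz",s["ee_rot"]).as_matrix().T@np.array(dw)
E
python3 - <<'E'
from h import *
np.set_printoptions(precision=4,suppress=True)
t=grab_frame("top"); s=grab_frame("side")
print("spacer",tri([ray(t,(326,178)),ray(s,(200,262))]),plane(t,(326,178),.028))
print("pin tip/base", plane(t,(268,168),.03),plane(t,(267,137),.0),plane(s,(256,221),.03))
for p in [(343,307),(356,250),(373,178),(410,20)]: print("edge",p,plane(t,p,0))
for p in [(258,85),(258,120),(262,137),(350,138)]: print("box",plane(t,p,0),plane(t,p,.1))
w=grab_frame("wrist"); print(w["xyz"],w["rotation"],w["vfov"],arm.get_state()["ee_rot"])
a=cv2.resize(t["img"][110:200,250:390],None,fx=5,fy=5,interpolation=cv2.INTER_CUBIC)
cv2.imwrite("pics/topc.png",a[:,:,::-1])
E
```

```text
spacer [ 0.5614 -0.1957  0.0056] [ 0.5583 -0.1931  0.028 ]
pin tip/base [ 0.5856 -0.0249  0.03  ] [ 0.6815 -0.0225  0.    ] [ 0.5875 -0.0229  0.03  ]
edge (343, 307) [ 0.1834 -0.2477  0.    ]
edge (356, 250) [ 0.3491 -0.2865  0.    ]
edge (373, 178) [ 0.562  -0.3381  0.    ]
edge (410, 20) [ 1.0434 -0.4537  0.    ]
box [0.8382 0.0055 0.    ] [0.806  0.0068 0.1   ]
box [0.7324 0.0047 0.    ] [0.7091 0.006  0.1   ]
box [ 0.6814 -0.0076  0.    ] [ 0.6625 -0.0052  0.1   ]
box [ 0.681  -0.2701  0.    ] [ 0.6621 -0.2454  0.1   ]
[ 0.0753 -0.6753  0.3846] [ 2.8536 -0.001   1.7941] 67.10877320844054 [ 3.1408 -0.0001 -2.9178]
```

View pics/topc.png

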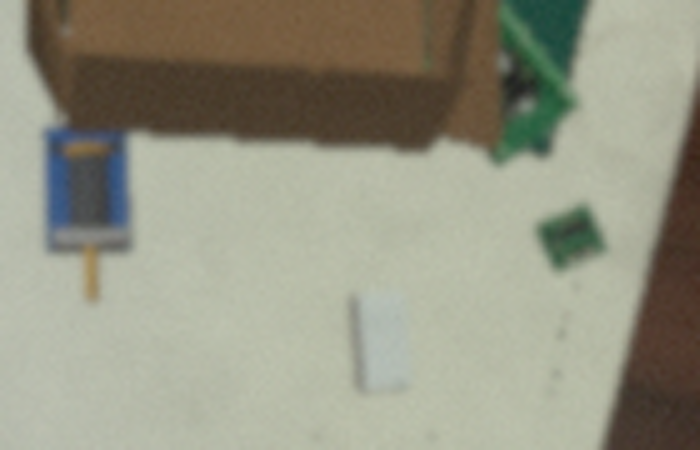

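The crop shows the feeler with its stop front at about px (268,159), pin tip at (268,170), and the flap right behind it. The spacer lies almost along world x. I'll move the wrist camera to two viewpoints that see both.

>>> jog_arm:
  deltas:
    - [[-0.9, 0.8, -0.1, 0.6], [-1.8, 1.6, -0.2, 1.2], [-2.7, 2.3, -0.2, 1.8], [-3.6, 3.1, -0.2, 2.56], [-4.5, 3.9, -0.2, 2.56], [-5.5, 4.7, -0.2, 2.56], [-6.4, 5.5, -0.2, 2.56], [-7.4, 6.3, -0.2, 2.56]]

```text
t: 1.25
eef_pos: [0.4488, -0.2555, 0.2054]
ee_rot: [-3.141, 0.001, -3.141]
force: [0.9, -0.5, -0.6]
width: 0.0877
gripper_force: 0.0
```

>>> jog_arm:
  deltas:
    - [[0, 0, 0, 0], [0, 0, 0, 0], [0, 0, 0, 0], [0, 0, 0, 0]]

```text
t: 1.75
eef_pos: [0.4471, -0.2583, 0.2049]
ee_rot: [3.142, -0.0, 3.14]
force: [0.1, 0.5, 0.1]
width: 0.088
gripper_force: 0.0
```

Run:
```python
from h import *
import pickle
f=grab_frame("wrist"); pickle.dump(f,open("w1.pkl","wb")); cv2.imwrite("pics/w1.png",f["img"][:,:,::-1])
```

>>> jog_arm:
  deltas:
    - [[-0.4, 0.8, 0, 0], [-0.8, 1.7, 0, 0], [-0.8, 2.6, 0, 0], [-0.8, 3.5, 0, 0], [-0.8, 3.5, 0, 0], [-0.8, 3.5, 0, 0], [-0.8, 3.5, 0, 0]]

```text
t: 2.68
eef_pos: [0.4957, -0.0485, 0.2049]
ee_rot: [-3.141, -0.0, 3.14]
force: [0.0, 0.1, -0.6]
width: 0.0877
gripper_force: 0.0
```

Run:
```python
from h import *
import pickle
f=grab_frame("wrist"); pickle.dump(f,open("w2.pkl","wb")); g=pickle.load(open("w1.pkl","rb"))
print(f["xyz"],arm.get_state()["eef_pos"])
v=np.vstack([g["img"],f["img"]])[:,:,::-1]; cv2.imwrite("pics/w12.png",cv2.resize(np.hstack([g["img"],f["img"]])[:,:,::-1],(800,300),interpolation=cv2.INTER_AREA))
```

```text
[ 0.41929646 -0.04859154  0.39710014] [ 0.49571685 -0.04851613  0.20489967]
```

View pics/w12.png

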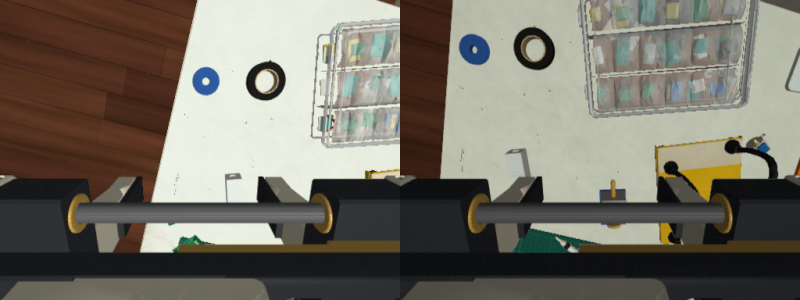

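Both views show the spacer at left (half-size px (235,188) and (517,160)) and the feeler pin at (613,190), partly hidden by the gripper. I'll shift the arm forward and up so both are clear.

>>> jog_arm:
  deltas:
    - [[-0.3, 0.2, -0.6, 0], [-0.9, 0.3, -1.0, 0], [-1.6, 0.3, -1.0, 0], [-2.2, 0.3, -1.0, 0], [-2.2, 0.3, -1.0, 0], [-2.2, 0.3, -1.0, 0]]

```text
t: 3.48
eef_pos: [0.6273, -0.0303, 0.2644]
ee_rot: [-3.141, -0.001, 3.14]
force: [-0.5, 0.3, -0.4]
width: 0.0873
gripper_force: 0.0
```

Run:
```python
from h import *
import pickle
f=grab_frame("wrist"); pickle.dump(f,open("w3.pkl","wb"))
```

>>> jog_arm:
  deltas:
    - [[0, -0.9, 0, 0], [0, -1.8, 0, 0], [0, -2.7, 0, 0], [0, -2.7, 0, 0], [0, -2.7, 0, 0]]

```text
t: 4.15
eef_pos: [0.6272, -0.1915, 0.2656]
ee_rot: [3.141, 0.001, 3.141]
force: [-0.2, -0.1, 0.4]
width: 0.0877
gripper_force: 0.0
```

Run:
```python
from h import *
import pickle
f=grab_frame("wrist"); pickle.dump(f,open("w4.pkl","wb")); g=pickle.load(open("w3.pkl","rb"))
print(g["xyz"],f["xyz"],arm.get_state()["eef_pos"])
a=g["img"][90:240,200:400];b=f["img"][90:240,30:430]
print(plane(g,(256,150),0.03),[np.round(proj(x,p),1) for x in (g,f) for p in [(.56,-.195,.028),(.6,-.024,.03)]])
x=np.vstack([np.hstack([h["img"][100:220,:][:, :]]) for h in (g,f)])
cv2.imwrite("pics/w34.png",cv2.resize(x[:,:,::-1],(800,375),interpolation=cv2.INTER_CUBIC))
```

```text
[ 0.55108195 -0.03041403  0.45665245] [ 0.55061441 -0.19173999  0.45764693] [ 0.62745141 -0.19086236  0.26557007]
[ 0.6123091  -0.03016062  0.03      ] [array([140.6, 113.4]), array([260.2, 141.6]), array([253.4, 112.9]), array([370.2, 141.1])]
```

View pics/w34.png

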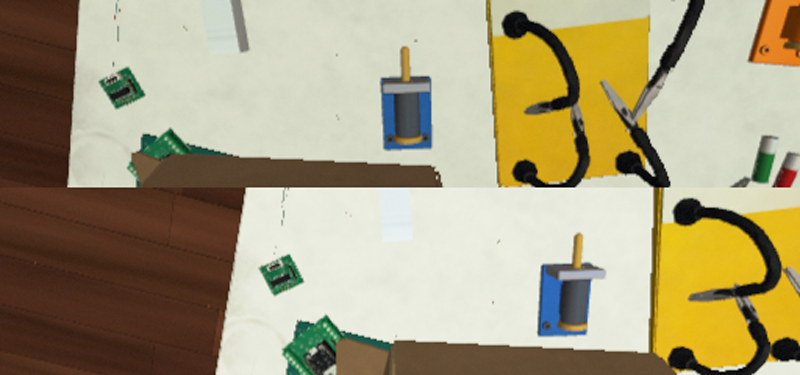

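Both views now clearly show the feeler (base, stop, pin tip at crop (405,47) and (578,235)) and the spacer (crop (225,25) and (396,215)). Next I'll segment them.

Run:
```python
from h import *
import pickle
np.set_printoptions(precision=4,suppress=True,linewidth=150)
W=[pickle.load(open(f"w{i}.pkl","rb")) for i in (3,4)]
boxes=[((110,70,180,145),(235,120,285,205)),((225,70,285,145),(335,120,395,205))]
for f,(sb,fb) in zip(W,boxes):
    lab=cv2.cvtColor(f["img"],cv2.COLOR_RGB2LAB).astype(int); hsv=cv2.cvtColor(f["img"],cv2.COLOR_RGB2HSV)
    x0,y0,x1,y1=sb; c=lab[y0:y1,x0:x1]; med=np.median(c.reshape(-1,3),0)
    cen=(144,113) if x0==110 else (253,113)
    print("table",med,"spacer",lab[cen[1],cen[0]],lab[cen[1]-6,cen[0]], f["img"][cen[1],cen[0]])
    m=((np.abs(c-med)*[.5,2,2]).sum(2)>7).astype(np.uint8); m=cv2.morphologyEx(m,cv2.MORPH_OPEN,np.ones((3,3)))
    cs,_=cv2.findContours(m,cv2.RETR_EXTERNAL,cv2.CHAIN_APPROX_NONE); k=max(cs,key=cv2.contourArea); r=cv2.minAreaRect(k)
    print("spacer rect",cv2.contourArea(k),cv2.boxPoints(r)+[x0,y0])
    x0,y0,x1,y1=fb; h=hsv[y0:y1,x0:x1].astype(int)
    pin=((h[...,0]>10)&(h[...,0]<28)&(h[...,1]>110)).astype(np.uint8)
    n,l,st,ce=cv2.connectedComponentsWithStats(pin)
    for i in range(1,n):
        if st[i,4]>15: print("pin",st[i]+[x0,y0,0,0,0],ce[i]+[x0,y0])
    bl=((h[...,0]>100)&(h[...,0]<118)&(h[...,1]>150)).astype(np.uint8)
    r=cv2.minAreaRect(cv2.findNonZero(bl)); print("base",bl.sum(),cv2.boxPoints(r)+[x0,y0])
    print("row profile stop", [tuple(f["img"][y,(260 if x0==235 else 370)-8]) for y in range(146,166,1)])
```

```text
table [220. 123. 137.] spacer [218 122 133] [218 122 133] [206 216 204]
spacer rect 987.0 [[126.6069  95.5429]
 [153.1279  91.2995]
 [159.7301 132.5632]
 [133.2091 136.8065]]
pin [256 130   8  23 113] [259.0619 141.3805]
pin [252 186  18   6  69] [260.7971 189.    ]
base 471 [[245. 150.]
 [275. 150.]
 [275. 194.]
 [245. 194.]]
row profile stop [(np.uint8(211), np.uint8(215), np.uint8(195)), (np.uint8(212), np.uint8(215), np.uint8(195)), (np.uint8(194), np.uint8(198), np.uint8(182)), (np.uint8(134), np.uint8(139), np.uint8(135)), (np.uint8(67), np.uint8(69), np.uint8(75)), (np.uint8(71), np.uint8(68), np.uint8(67)), (np.uint8(69), np.uint8(67), np.uint8(65)), (np.uint8(108), np.uint8(105), np.uint8(102)), (np.uint8(151), np.uint8(152), np.uint8(148)), (np.uint8(154), np.uint8(162), np.uint8(160)), (np.uint8(155), np.uint8(160), np.uint8(157)), (np.uint8(156), np.uint8(160), np.uint8(157)), (np.uint8(159), np.uint8(158), np.uint8(154)), (np.uint8(125), np.uint8(122), np.uint8(121)), (np.uint8(33), np.uint8(45), np.uint8(66)), (np.uint8(34), np.uint8(49), np.uint8(74)), (np.uint8(35), n
[... 789 characters left out ...]
t8(80), np.uint8(78)), (np.uint8(85), np.uint8(82), np.uint8(80)), (np.uint8(82), np.uint8(79), np.uint8(78)), (np.uint8(127), np.uint8(124), np.uint8(127)), (np.uint8(172), np.uint8(174), np.uint8(188)), (np.uint8(175), np.uint8(182), np.uint8(201)), (np.uint8(174), np.uint8(180), np.uint8(190)), (np.uint8(178), np.uint8(183), np.uint8(184)), (np.uint8(159), np.uint8(161), np.uint8(158)), (np.uint8(96), np.uint8(93), np.uint8(92)), (np.uint8(41), np.uint8(41), np.uint8(44)), (np.uint8(40), np.uint8(42), np.uint8(45)), (np.uint8(40), np.uint8(41), np.uint8(45)), (np.uint8(45), np.uint8(47), np.uint8(48)), (np.uint8(45), np.uint8(47), np.uint8(48)), (np.uint8(47), np.uint8(47), np.uint8(48))]
```

Run:
```python
from h import *
import pickle
np.set_printoptions(precision=4,suppress=True,linewidth=150)
A,B=[pickle.load(open(f"w{i}.pkl","rb")) for i in (3,4)]
print("spacer left edge tri",tri([ray(A,(129.4,116)),ray(B,(242.5,114.5))]))
c=np.array([[241.2621,94.1448],[260.8759,92.5103],[264.269,133.2276],[244.6552,134.8621]])+.0
P=np.array([plane(B,p,.028) for p in c]); print(P,P.mean(0)); d=P[3]-P[0]; e=P[2]-P[1]; print("yaw",np.degrees(np.arctan2(d[1],d[0])),np.degrees(np.arctan2(e[1],e[0])),np.linalg.norm(d),np.linalg.norm(P[1]-P[0]))
def pins(f,c0):
    h=cv2.cvtColor(f["img"],cv2.COLOR_RGB2HSV).astype(int); out=[]
    for y in range(128,153):
        r=h[y,c0-9:c0+10]; m=(r[:,0]>8)&(r[:,0]<30)&(r[:,1]>90)
        if m.sum()>3: out.append((np.flatnonzero(m).mean()+c0-9,y,m.sum()))
    return np.array(out)
pa,pb=pins(A,260),pins(B,370); 
la=np.polyfit(pa[:,1],pa[:,0],1); lb=np.polyfit(pb[:,1],pb[:,0],1)
print(len(pa),pa[0],pa[-1],pb[0],pb[-1])
for y in (131,140,150): print("pin axis",tri([ray(A,(np.polyval(la,y),y)),ray(B,(np.polyval(lb,y),y))]), plane(A,(np.polyval(la,y),y),.034))
for f,n in ((A,260),(B,370)):
    for dc in (-8,8): print("stop front top edge",plane(f,(n+dc,152.9),.046), "front bottom@base.008",plane(f,(n+dc,148.9),.008))
print("tri stop edge ends A/B needs cols")
for f,cc in ((A,260),(B,370)):
    print([int(v) for v in cv2.cvtColor(f["img"],cv2.COLOR_RGB2GRAY)[156,cc-20:cc+25]])
```

```text
spacer left edge tri [ 0.5628 -0.2105  0.0304]
[[ 0.5345 -0.212   0.028 ]
 [ 0.5324 -0.1844  0.028 ]
 [ 0.5887 -0.1792  0.028 ]
 [ 0.591  -0.2079  0.028 ]] [ 0.5616 -0.1958  0.028 ]
yaw 4.15338553125616 5.259391321738055 0.05659659858146923 0.02766853407312789
22 [259. 131.   5.] [259.1429 152.       7.    ] [370.5 130.    4. ] [369. 151.   9.]
pin axis [ 0.5851 -0.0259  0.0306] [ 0.5845 -0.0259  0.034 ]
pin axis [ 0.5979 -0.0258  0.0316] [ 0.5973 -0.0258  0.034 ]
pin axis [ 0.6123 -0.0256  0.0326] [ 0.6117 -0.0257  0.034 ]
stop front top edge [ 0.6141 -0.0359  0.046 ] front bottom@base.008 [ 0.6138 -0.0363  0.008 ]
stop front top edge [ 0.6142 -0.0131  0.046 ] front bottom@base.008 [ 0.6138 -0.0116  0.008 ]
stop front top edge [ 0.6148 -0.0401  0.046 ] front bottom@base.008 [ 0.6145 -0.0268  0.008 ]
stop front top edge [ 0.6148 -0.0173  0.046 ] front bottom@base.008 [ 0.6146 -0.0019  0.008 ]
tri stop edge ends A/B needs cols
[215, 215, 215, 176, 94, 130, 153, 157, 158, 158, 157, 158, 158, 158, 157, 158, 159, 159, 157, 158, 159, 159, 158, 159, 160, 161, 160, 160, 160, 160, 160, 160, 161, 161, 157, 117, 199, 212, 211, 211, 211, 212, 213, 214, 213]
[94, 87, 81, 74, 70, 70, 67, 113, 165, 177, 180, 180, 179, 180, 181, 181, 180, 181, 181, 182, 183, 183, 183, 183, 182, 182, 184, 183, 184, 184, 184, 185, 184, 187, 186, 185, 187, 210, 230, 233, 233, 233, 233, 234, 234]
```

>>> jog_arm:
  deltas:
    - [[0.55, -0.04, 0.3, -0.5], [1.1, -0.08, 0.9, -0.95], [1.1, -0.08, 1.7, -0.95], [1.1, -0.08, 2.5, -0.95], [1.1, -0.08, 3.1, -0.95], [1.1, -0.08, 3.5, -0.95], [1.1, -0.08, 3.5, -0.95], [1.1, -0.08, 3.5, -0.95]]

```text
t: 5.2
eef_pos: [0.5628, -0.1956, 0.0563]
ee_rot: [-3.141, 0.002, -3.057]
force: [0.4, 0.2, 0.0]
width: 0.0873
gripper_force: 0.0
```

Run:
```python
from h import *
s=arm.get_state(); print(s["eef_pos"],s["ee_rot"],totool(np.array([.5616,-.1958,.005])-s["eef_pos"],s)/.06)
f=grab_frame("wrist"); cv2.imwrite("pics/w5.png",f["img"][:,:,::-1])
```

```text
[ 0.56280535 -0.19556397  0.05631296] [-3.14107474e+00  1.58884787e-03 -3.05685083e+00] [ 0.02170879 -0.0017765   0.85518365]
```

View pics/w5.png

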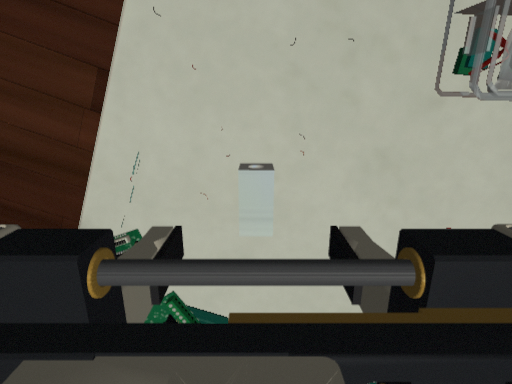

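The spacer is centred between the open fingers (cols 238–274) and aligned, with the near-end hole at (256,167). Descend and grip.

>>> jog_arm:
  deltas:
    - [[0.02, 0, 0.4, 0], [0.02, 0, 0.75, 0], [0.02, 0, 0.86, 0], [0.02, 0, 0.86, 0]]

```text
t: 5.75
eef_pos: [0.5611, -0.1962, 0.0041]
ee_rot: [-3.141, 0.001, -3.058]
force: [0.1, 0.5, 0.3]
width: 0.0876
gripper_force: 0.0
```

>>> jog_arm:
  deltas:
    - [[0, 0, 0, 0], [0, 0, 0, 0], [0, 0, 0, 0], [0, 0, 0, 0], [0, 0, 0, 0], [0, 0, 0, 0]]
  grip: 20
  squeeze: 25

```text
t: 6.5
eef_pos: [0.5606, -0.1962, 0.0033]
ee_rot: [-3.142, -0.0, -3.058]
force: [-0.0, 0.5, 0.2]
width: 0.0331
gripper_force: 0.0
```

>>> jog_arm:
  deltas:
    - [[0, 0, 0, 0], [0, 0, 0, 0], [0, 0, 0, 0], [0, 0, -0.15, 0], [0, 0, -0.5, 0], [0, 0, -1.0, 0], [0, 0, -1.2, 0], [0, 0, -1.2, 0]]

```text
t: 7.5
eef_pos: [0.5613, -0.1962, 0.0764]
ee_rot: [-3.141, 0.002, -3.058]
force: [0.4, -0.8, 0.0]
width: 0.0199
gripper_force: 0.0
```

Run:
```python
from h import *
s=arm.get_state(); print(s["eef_pos"],s["ee_rot"],s["width"],totool(np.array([.53,-.0257,.0201])-s["eef_pos"],s)/.06,(np.pi+s["ee_rot"][2])*180/np.pi/5)
```

```text
[ 0.56125224 -0.19619978  0.07637408] [-3.14146015e+00  2.16495735e-03 -3.05832657e+00] 0.019908750718707312 [0.28475512 2.87526271 0.93690608] 0.9541589777682479
```

The width is 19.9 mm with no force, so the spacer isn't held. I'll look before doing anything else.

Run:
```python
from h import *
f=grab_frame("wrist"); t=grab_frame("top")
a=f["img"][100:330,120:400]; b=cv2.resize(t["img"][130:220,270:400],None,fx=2.5,fy=2.5,interpolation=cv2.INTER_CUBIC)
b=cv2.copyMakeBorder(b,0,max(0,230-b.shape[0]),0,0,cv2.BORDER_CONSTANT)[:230]
cv2.imwrite("pics/w6.png",np.hstack([a,b])[:,:,::-1])
```

```text
(no output)
```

View pics/w6.png

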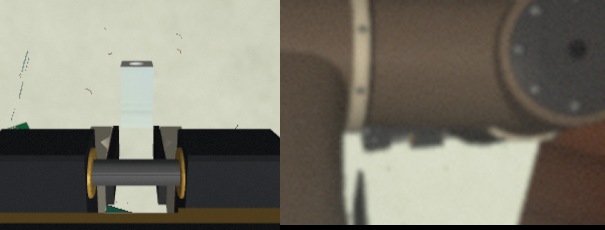

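Run:
```python
from h import *
np.set_printoptions(precision=4,suppress=True,linewidth=150)
f=grab_frame("wrist"); s=arm.get_state(); print(s["eef_pos"],s["width"])
print("tcp px",proj(f,s["eef_pos"]), "grasp pt", proj(f,s["eef_pos"]+[0,0,.019]))
g=cv2.cvtColor(f["img"],cv2.COLOR_RGB2GRAY)
print([int(v) for v in g[155:240,248]]); print([int(v) for v in f["img"][195,225:290,2]]); print([int(v) for v in f["img"][222,225:290,2]])
for p in [(240,162),(272,162),(240,168),(272,168),(256,225)]: print(p,plane(f,p,.028),plane(f,p,0))
print("expected spacer corners",[np.round(proj(f,(x,y,.028)),1) for x,y in [(.5345,-.212),(.5324,-.1844),(.5887,-.1792),(.591,-.2079)]])
```

```text
[ 0.5599 -0.1961  0.0743] 0.019871503736506254
tcp px [256.1437 217.9279] grasp pt [256.1996 228.7209]
[210, 209, 209, 208, 210, 209, 209, 179, 112, 93, 99, 102, 93, 120, 178, 207, 206, 207, 209, 209, 208, 208, 209, 209, 209, 208, 208, 209, 210, 209, 209, 208, 209, 209, 209, 209, 209, 210, 210, 209, 209, 207, 209, 208, 208, 209, 207, 209, 208, 210, 208, 208, 205, 206, 209, 209, 208, 207, 203, 202, 204, 205, 208, 211, 210, 210, 212, 212, 211, 210, 212, 214, 216, 215, 213, 211, 208, 208, 209, 208, 208, 206, 207, 205, 208]
[194, 194, 195, 194, 195, 195, 194, 193, 192, 193, 190, 190, 189, 188, 189, 201, 202, 202, 202, 203, 203, 203, 202, 203, 205, 204, 204, 203, 204, 204, 204, 205, 205, 204, 204, 206, 206, 205, 206, 207, 206, 207, 207, 207, 205, 206, 205, 199, 191, 190, 188, 188, 189, 190, 191, 191, 192, 192, 192, 191, 191, 192, 192, 192, 192]
[191, 192, 190, 192, 193, 194, 195, 193, 193, 195, 192, 192, 193, 193, 193, 197, 202, 201, 204, 204, 205, 203, 203, 204, 204, 205, 205, 205, 206, 205, 205, 205, 205, 204, 205, 205, 205, 207, 206, 206, 206, 206, 206, 206, 207, 206, 208, 193, 192, 192, 191, 192, 192, 192, 193, 193, 191, 189, 193, 191, 190, 191, 188, 190, 190]
(240, 162) [ 0.5294 -0.2121  0.028 ] [ 0.5347 -0.2132  0.    ]
(272, 162) [ 0.5272 -0.1854  0.028 ] [ 0.5322 -0.1834  0.    ]
(240, 168) [ 0.5345 -0.2117  0.028 ] [ 0.5404 -0.2128  0.    ]
(272, 168) [ 0.5323 -0.1849  0.028 ] [ 0.5379 -0.1828  0.    ]
(256, 225) [ 0.5848 -0.1941  0.028 ] [ 0.5967 -0.193   0.    ]
expected spacer corners [array([239.7, 168. ]), array([272.6, 168.2]), array([272.2, 230.2]), array([240. , 230.2])]
```

The spacer hasn't moved. The fingers are slow and I lifted before they had built up any force. I'll reopen and regrip, this time checking the force before lifting.

>>> jog_arm:
  deltas:
    - [[0, 0, 0, 0], [0, 0, 0, 0], [0, 0, 0, 0], [0, 0, 0, 0], [0, 0, 0, 0], [0, 0, 0, 0]]
  grip: 56

```text
t: 8.4
eef_pos: [0.5607, -0.1962, 0.0754]
ee_rot: [3.142, 0.0, -3.058]
force: [-0.0, -0.0, -0.8]
width: 0.0561
gripper_force: 0.0
```

>>> jog_arm:
  deltas:
    - [[0, 0, 0.5, 0], [0, 0, 1.0, 0], [0, 0, 1.18, 0], [0, 0, 1.18, 0]]

```text
t: 8.9
eef_pos: [0.5604, -0.1963, 0.0042]
ee_rot: [-3.142, -0.001, -3.058]
force: [0.4, -0.3, 0.7]
width: 0.0562
gripper_force: 0.0
```

>>> jog_arm:
  deltas:
    - [[0, 0, 0, 0], [0, 0, 0, 0], [0, 0, 0, 0], [0, 0, 0, 0], [0, 0, 0, 0], [0, 0, 0, 0], [0, 0, 0, 0], [0, 0, 0, 0]]
  grip: 5
  squeeze: 25

```text
t: 9.9
eef_pos: [0.5606, -0.1962, 0.0045]
ee_rot: [3.142, -0.0, -3.058]
force: [0.2, 0.8, 0.8]
width: 0.0048
gripper_force: 0.0
```

Run:
```python
from h import *
f=grab_frame("wrist"); t=grab_frame("side")
a=cv2.resize(f["img"][100:300,156:356],(400,400)); p=proj(t,arm.get_state()["eef_pos"]); print(p, proj(f,arm.get_state()["eef_pos"]))
x,y=int(p[0]),int(p[1]); b=cv2.resize(t["img"][y-50:y+50,x-50:x+50],(400,400),interpolation=cv2.INTER_CUBIC)
cv2.imwrite("pics/w7.png",np.hstack([a,b])[:,:,::-1])
```

```text
[198.9135012  262.14035664] [256.12695426 218.38603227]
```

View pics/w7.png

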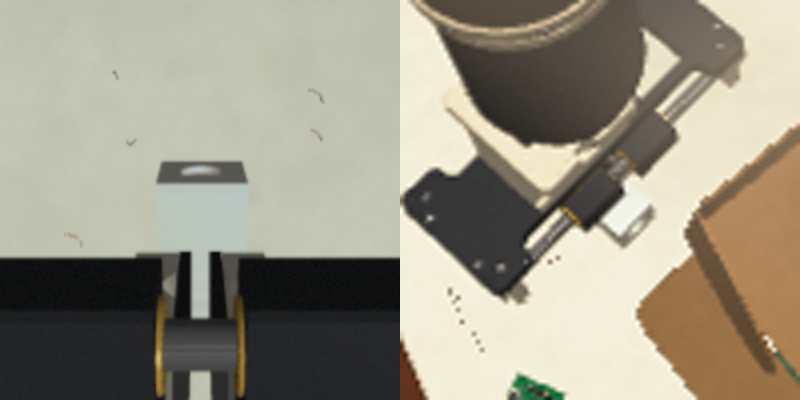

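The side crop shows the spacer still under the gripper. In the wrist crop the fingertips (from row ~225) look as if they sit over its top, even though TCP z reads 4 mm. The 87 mm opening spans only about 146 px at the tips, which suggests they're higher than reported. I'll check this in the saved image and with the side camera.

Run:
```python
from h import *
np.set_printoptions(precision=3,suppress=True,linewidth=150)
im=cv2.imread("pics/w5.png"); g=cv2.cvtColor(im,cv2.COLOR_BGR2GRAY)
for y in range(216,312,6):
    print(y,"L",[int(v) for v in g[y,140:200:4]],"R",[int(v) for v in g[y,320:380:4]])
f=grab_frame("wrist"); F,R,c=cam(f); s=arm.get_state(); e=s["eef_pos"]
# predicted inner tip front/back corners for opening 87.3mm at TCP level & +30mm
yt=Ro.from_euler("xyz",s["ee_rot"]).as_matrix()
for h in (0,.01,.02,.03,.04):
    print(h,[proj(f,e+yt@np.array([dx,dy,-h])) for dx in (.0095,-.0095) for dy in (-.0437,.0437)])
print(f["xyz"]-e,f["rotation"],F)
```

```text
216 L [173, 171, 170, 171, 171, 173, 174, 174, 172, 172, 175, 173, 174, 172, 171] R [175, 176, 175, 174, 175, 175, 175, 176, 176, 176, 175, 175, 172, 174, 174]
222 L [174, 173, 172, 171, 171, 173, 173, 174, 173, 174, 174, 175, 175, 175, 174] R [174, 174, 176, 174, 175, 174, 174, 174, 175, 175, 174, 171, 175, 174, 173]
228 L [174, 170, 172, 71, 70, 72, 70, 71, 95, 14, 17, 172, 173, 174, 173] R [174, 175, 176, 11, 12, 64, 72, 72, 70, 73, 71, 174, 175, 174, 174]
234 L [80, 159, 72, 70, 72, 71, 71, 93, 13, 9, 10, 175, 175, 175, 175] R [174, 174, 174, 9, 9, 14, 65, 72, 70, 71, 71, 70, 171, 174, 173]
240 L [69, 72, 71, 71, 97, 120, 107, 11, 13, 15, 13, 175, 174, 175, 176] R [173, 173, 175, 9, 8, 13, 11, 69, 74, 70, 70, 70, 71, 141, 175]
246 L [70, 72, 72, 71, 121, 119, 11, 12, 15, 12, 11, 173, 174, 174, 175] R [174, 173, 161, 8, 10, 4, 9, 8, 78, 76, 70, 70, 71, 71, 71]
252 L [71, 69, 71, 72, 87, 10, 10, 18, 14, 16, 13, 161, 173, 175, 174] R [172, 173, 103, 4, 5, 7, 6, 8, 13, 60, 70, 69, 72, 71, 72]
258 L [63, 63, 63, 83, 12, 16, 18, 16, 11, 16, 16, 148, 150, 148, 150] R [149, 149, 149, 11,
[... 1061 characters left out ...]
 [173, 172, 172, 172, 172, 170, 170, 171, 171, 169, 81, 61, 60, 62, 62]
0 [array([193.896, 205.813]), array([318.379, 205.764]), array([195.506, 230.733]), array([316.768, 230.687])]
0.01 [array([190.836, 210.738]), array([321.482, 210.687]), array([192.606, 236.724]), array([319.71 , 236.677])]
0.02 [array([187.458, 216.176]), array([324.909, 216.123]), array([189.414, 243.323]), array([322.95 , 243.273])]
0.03 [array([183.708, 222.212]), array([328.712, 222.157]), array([185.881, 250.624]), array([326.534, 250.573])]
0.04 [array([179.523, 228.95 ]), array([332.958, 228.892]), array([181.95 , 258.748]), array([330.523, 258.695])]
[-0.076 -0.007  0.192] [2.854 0.    1.654] 289.48295157305233
```

>>> jog_arm:
  deltas:
    - [[0, 0, 0, 0], [0, 0, 0, 0], [0, 0, 0, 0], [0, 0, 0, 0], [0, 0, 0, 0], [0, 0, 0, 0]]
  grip: 60

```text
t: 10.8
eef_pos: [0.5606, -0.1962, 0.0045]
ee_rot: [3.142, -0.0, -3.058]
force: [-0.2, 0.7, 0.5]
width: 0.0575
gripper_force: 0.0
```

The fingertips match the projection at about 34–35 mm behind the reported TCP: observed inner tip corners are (183,226) and (330,226), and h≈0.035 predicts (182,226) and (331,226). So the fingers end about 35 mm short of the stated TCP, which explains both empty grips. I won't trust the stated TCP height. I'll descend in guarded steps while watching the force.

>>> jog_arm:
  deltas:
    - [[0, 0, 0.05, 0], [0, 0, 0.1, 0], [0, 0, 0.13, 0], [0, 0, 0.13, 0]]

```text
t: 11.3
eef_pos: [0.5605, -0.1962, -0.0035]
ee_rot: [3.142, -0.0, -3.058]
force: [0.4, -0.2, -0.4]
width: 0.0599
gripper_force: 0.0
```

>>> jog_arm:
  deltas:
    - [[0, 0, 0.12, 0], [0, 0, 0.24, 0], [0, 0, 0.34, 0], [0, 0, 0.38, 0], [0, 0, 0.38, 0]]

```text
t: 11.92
eef_pos: [0.5605, -0.1963, -0.0263]
ee_rot: [3.142, -0.001, -3.058]
force: [-0.2, -0.1, -1.3]
width: 0.06
gripper_force: 0.0
```

>>> jog_arm:
  deltas:
    - [[0, 0, 0, 0], [0, 0, 0, 0], [0, 0, 0, 0], [0, 0, 0, 0], [0, 0, 0, 0], [0, 0, 0, 0], [0, 0, 0, 0]]
  grip: 15
  squeeze: 25

```text
t: 12.8
eef_pos: [0.5607, -0.1962, -0.0259]
ee_rot: [-3.142, 0.0, -3.058]
force: [-0.6, 0.9, 1.9]
width: 0.0282
gripper_force: 25.0
```

Gripped: 28.2 mm at 25 N. The spacer centre is now eef z + 0.040. Lift it and carry it to just in front of the pin.

>>> jog_arm:
  deltas:
    - [[0, 0, -0.3, 0], [0.05, 0.3, -0.6, 0.2], [0.15, 0.9, -0.6, 0.5], [0.28, 1.5, -0.6, 0.954], [0.28, 2.2, -0.6, 0.954], [0.28, 2.7, -0.4, 0.954], [0.28, 2.875, -0.27, 0.954], [0.28, 2.875, -0.27, 0.954]]

```text
t: 13.8
eef_pos: [0.529, -0.0256, -0.0105]
ee_rot: [-3.141, -0.002, -3.14]
force: [-0.3, -0.4, -1.7]
width: 0.0277
gripper_force: 25.0
```

Run:
```python
from h import *
np.set_printoptions(precision=4,suppress=True,linewidth=150)
f=grab_frame("wrist"); s=arm.get_state(); print(s["eef_pos"],s["ee_rot"],s["width"],s["gripper_force"],s["force"])
print("pin tip px",proj(f,(.5825,-.0257,.03)),"spacer ends",[proj(f,s["eef_pos"]+np.array([dx,dy,.054])) for dx in(-.028,.028) for dy in (-.014,.014)])
t=grab_frame("top"); a=f["img"][130:300,156:356]; b=t["img"][130:215,220:320]
cv2.imwrite("pics/w8.png",cv2.resize(np.hstack([cv2.resize(a,(400,340)),cv2.resize(b,(400,340))]),(800,340))[:,:,::-1])
```

```text
[ 0.5293 -0.0261 -0.0102] [-3.1412 -0.001  -3.1411] 0.027868532823697598 24.99988418072462 [ 0.1022 -0.5301 -1.5623]
pin tip px [255.8658 321.4925] spacer ends [array([227.543 , 206.9136]), array([283.0601, 206.958 ]), array([230.2286, 301.5488]), array([280.315, 301.594])]
```

View pics/w8.png

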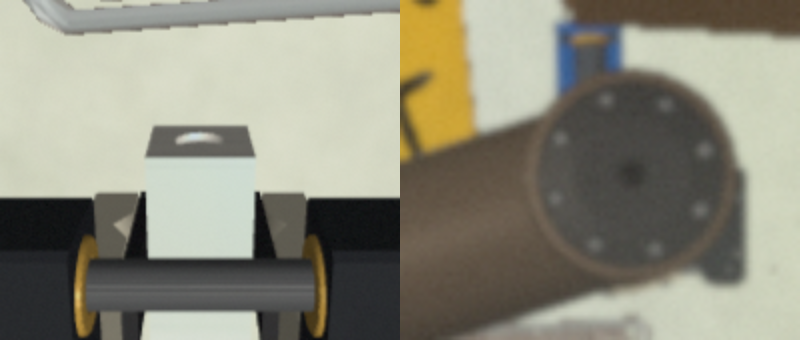

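The spacer is held level and centred, with the near-end hole at crop (200,138). Advance over the pin. Force beginning near eef x≈0.557 would mean the shallow end, near 0.580 the deep one.

>>> jog_arm:
  deltas:
    - [[-0.15, 0, 0, 0], [-0.3, 0, 0, 0], [-0.45, 0, 0, 0], [-0.55, 0, 0, 0], [-0.6, 0, 0, 0], [-0.6, 0, 0, 0]]

```text
t: 14.65
eef_pos: [0.5656, -0.0257, -0.01]
ee_rot: [-3.142, -0.0, -3.142]
force: [-0.0, -0.2, -0.7]
width: 0.0274
gripper_force: 25.0
```

>>> jog_arm:
  deltas:
    - [[-0.04, 0, 0, 0], [-0.08, 0, 0, 0], [-0.12, 0, 0, 0], [-0.12, 0, 0, 0]]

```text
t: 15.15
eef_pos: [0.5729, -0.0257, -0.0099]
ee_rot: [3.142, 0.0, -3.142]
force: [-0.2, -0.1, -0.9]
width: 0.0278
gripper_force: 25.0
```

There's no force at 0.573, where the shallow end would give 4–5 N, so the deep end is leading. Continue slowly.

>>> jog_arm:
  deltas:
    - [[-0.04, 0, 0, 0], [-0.08, 0, 0, 0], [-0.12, 0, 0, 0], [-0.16, 0, 0, 0], [-0.16, 0, 0, 0]]

```text
t: 15.78
eef_pos: [0.5821, -0.0258, -0.01]
ee_rot: [-3.142, -0.001, 3.141]
force: [-1.5, -0.1, -0.7]
width: 0.0278
gripper_force: 25.0
```

>>> jog_arm:
  deltas:
    - [[-0.02, 0, 0, 0], [-0.03, 0, 0, 0], [-0.03, 0, 0, 0]]

```text
t: 16.15
eef_pos: [0.5839, -0.0257, -0.01]
ee_rot: [-3.142, -0.0, 3.142]
force: [-1.9, 0.6, -1.4]
width: 0.0278
gripper_force: 25.0
```

>>> jog_arm:
  deltas:
    - [[-0.02, 0, 0, 0], [-0.03, 0, 0, 0], [-0.03, 0, 0, 0]]

```text
t: 16.52
eef_pos: [0.5847, -0.0259, -0.0101]
ee_rot: [-3.141, -0.002, 3.141]
force: [-6.2, 1.9, 0.3]
width: 0.0278
gripper_force: 25.0
```

>>> jog_arm:
  deltas:
    - [[-0.02, 0, 0, 0], [-0.03, 0, 0, 0], [-0.03, 0, 0, 0]]

```text
t: 16.9
eef_pos: [0.5846, -0.0261, -0.0105]
ee_rot: [-3.141, -0.005, 3.141]
force: [-8.9, 1.8, 3.7]
width: 0.0282
gripper_force: 25.0
```

The advance has stalled with force rising to 9 N, so the end is home against the stop. Hold it here for more than a second and check the moment for squareness.

>>> jog_arm:
  deltas:
    - [[-0.02, 0, 0, 0], [-0.02, 0, 0, 0], [-0.02, 0, 0, 0], [-0.02, 0, 0, 0], [-0.02, 0, 0, 0], [-0.02, 0, 0, 0], [-0.02, 0, 0, 0], [-0.02, 0, 0, 0]]

```text
t: 17.9
eef_pos: [0.5846, -0.0263, -0.0108]
ee_rot: [-3.141, -0.007, 3.141]
force: [-12.0, 3.3, 4.9]
width: 0.0278
gripper_force: 25.0
```

Run:
```python
from h import *
np.set_printoptions(precision=4,suppress=True,linewidth=150)
s=arm.get_state(); print(s["t"],s["eef_pos"],s["ee_rot"],s["force"],s["moment"])
```

```text
17.9 [ 0.5846 -0.0263 -0.0108] [-3.1407 -0.0072  3.1409] [-12.0314   3.2905   4.9379] [1.0151 4.5049 0.1999]
```

>>> jog_arm:
  deltas:
    - [[0, 0, 0, -0.05], [0, 0, 0, -0.1], [0, 0, 0, -0.1], [0, 0, 0, -0.1], [0, 0, 0, -0.1]]

```text
t: 18.52
eef_pos: [0.5847, -0.0265, -0.0108]
ee_rot: [-3.141, -0.007, -3.134]
force: [-10.9, 1.7, 2.7]
width: 0.0276
gripper_force: 25.0
```

Run:
```python
from h import *
np.set_printoptions(precision=4,suppress=True,linewidth=150)
s=arm.get_state(); print(s["t"],s["eef_pos"],s["ee_rot"],s["force"],s["moment"])
```

```text
18.525 [ 0.5847 -0.0265 -0.0108] [-3.1406 -0.007  -3.1337] [-10.8626   1.6789   2.6851] [0.4966 4.3577 0.1355]
```

>>> jog_arm:
  deltas:
    - [[0, 0, 0, -0.05], [0, 0, 0, -0.1], [0, 0, 0, -0.12], [0, 0, 0, -0.12], [0, 0, 0, -0.12]]

```text
t: 19.15
eef_pos: [0.5848, -0.0267, -0.0108]
ee_rot: [-3.14, -0.007, -3.123]
force: [-12.2, -0.1, 2.7]
width: 0.0275
gripper_force: 25.0
```

Run:
```python
from h import *
np.set_printoptions(precision=4,suppress=True,linewidth=150)
s=arm.get_state(); print(s["t"],s["eef_pos"],s["ee_rot"],s["force"],s["moment"])
```

```text
19.15 [ 0.5848 -0.0267 -0.0108] [-3.1405 -0.007  -3.1232] [-12.2473  -0.0997   2.7369] [0.0036 4.0773 0.0943]
```

>>> jog_arm:
  deltas:
    - [[0, 0, 0, -0.05], [0, 0, 0, -0.1], [0, 0, 0, -0.1], [0, 0, 0, -0.1], [0, 0, 0, -0.1], [0, 0, 0, -0.1]]

```text
t: 19.9
eef_pos: [0.5849, -0.0269, -0.0109]
ee_rot: [-3.14, -0.007, -3.115]
force: [-10.4, -0.8, 2.0]
width: 0.0282
gripper_force: 25.0
```

Run:
```python
from h import *
np.set_printoptions(precision=4,suppress=True,linewidth=150)
s=arm.get_state(); print(s["t"],s["eef_pos"],s["ee_rot"],s["force"],s["moment"])
```

```text
19.9 [ 0.5849 -0.0269 -0.0109] [-3.1404 -0.0069 -3.1147] [-10.3558  -0.7753   2.0324] [-0.3932  3.8343  0.0132]
```

The moment is now balanced, with the contact near the centre, so the face is square on the stop. Hold for over a second.

>>> jog_arm:
  deltas:
    - [[0, 0, 0, 0], [0, 0, 0, 0], [0, 0, 0, 0], [0, 0, 0, 0], [0, 0, 0, 0], [0, 0, 0, 0], [0, 0, 0, 0], [0, 0, 0, 0]]

```text
t: 20.9
eef_pos: [0.5849, -0.0269, -0.0109]
ee_rot: [-3.14, -0.007, -3.115]
force: [-10.3, -1.2, 2.5]
width: 0.0278
gripper_force: 25.0
```

>>> jog_arm:
  deltas:
    - [[0, 0, 0, 0], [0, 0, 0, 0], [0, 0, 0, 0]]

```text
t: 21.28
eef_pos: [0.5849, -0.0269, -0.0109]
ee_rot: [-3.14, -0.007, -3.115]
force: [-10.6, -1.0, 2.3]
width: 0.0274
gripper_force: 25.0
```

>>> jog_arm:
  deltas:
    - [[0.2, 0, 0, 0], [0.5, 0, 0, 0], [0.8, 0, 0, 0], [1.2, 0, -0.3, 0], [1.3, 0, -1.2, -0.8], [1.3, 0, -1.8, -1.6], [1.3, 0, -1.8, -1.6]]

```text
t: 22.15
eef_pos: [0.5142, -0.027, 0.102]
ee_rot: [3.141, 0.009, -2.973]
force: [-0.1, 0.7, -1.9]
width: 0.0277
gripper_force: 25.0
```

Run:
```python
from h import *
import pickle
np.set_printoptions(precision=4,suppress=True,linewidth=150)
s=arm.get_state(); print(s["eef_pos"],s["ee_rot"],s["width"],s["gripper_force"])
for k,f,rows in (("w1",pickle.load(open("w1.pkl","rb")),range(10,200)),("w4",pickle.load(open("w4.pkl","rb")),range(10,215)),("top",grab_frame("top"),range(180,300))):
    g=f["img"].astype(int); pts=[]
    for y in rows:
        b=g[y,:,2]; 
        if k=="top":
            seg=b[320:390]; j=np.flatnonzero(seg<100); c=320+j[0]-.5 if len(j) else None
        else:
            j=np.flatnonzero((b[:-3]<100)&(b[1:-2]>0)&(b[3:]>150)); c=j[0]+1.5 if len(j) else None
        if c: pts.append(plane(f,(c,y),0)[:2])
    P=np.array(pts); m=np.polyfit(P[:,0],P[:,1],1)
    for _ in range(5):
        r=np.abs(P[:,1]-np.polyval(m,P[:,0])); P=P[r<max(.002,np.median(r)*2)]; m=np.polyfit(P[:,0],P[:,1],1)
    print(k,len(P),P[:,0].min(),P[:,0].max(),m,"y@.5",np.polyval(m,.5),np.abs(P[:,1]-np.polyval(m,P[:,0])).max())
```

```text
[ 0.5142 -0.027   0.102 ] [ 3.1411  0.0094 -2.9725] 0.027726698228287446 24.999430663883686
w1 190 0.2593867689447988 0.4986922789839554 [-0.2703 -0.1965] y@.5 -0.33165256795114206 0.0007039883797986812
w4 205 0.4225537366177161 0.7249629777179231 [-0.2683 -0.1966] y@.5 -0.3306830859378219 0.0018270010012497173
top 117 0.20651541130173706 0.5560977896589765 [-0.2675 -0.1966] y@.5 -0.3303247716878758 0.001630991213743438
```

>>> jog_arm:
  deltas:
    - [[0.15, -0.66, 0, -1.7], [0.3, -1.32, 0, -3.4], [0.46, -1.98, 0, -5.1], [0.62, -2.64, 0, -6.8], [0.77, -3.3, 0, -8.5], [0.92, -3.95, 0, -10.2], [1.08, -4.6, 0, -11.8], [1.23, -5.27, 0, -13.05]]

```text
t: 23.2
eef_pos: [0.4905, -0.3531, 0.0967]
ee_rot: [3.141, 0.0, -1.832]
force: [1.0, 0.4, -1.2]
width: 0.028
gripper_force: 25.0
```

Run:
```python
from h import *
np.set_printoptions(precision=4,suppress=True,linewidth=150)
grab_frame("side");grab_frame("side");grab_frame("side")
s=arm.get_state(); print(s["eef_pos"],s["ee_rot"],s["width"],s["gripper_force"])
print(totool(np.array([.4946,-.3512,.01])-s["eef_pos"],s)/.06, (np.degrees(s["ee_rot"][2])+105.04)/5)
```

```text
[ 0.4901 -0.3534  0.0962] [ 3.1398  0.0001 -1.8384] 0.027860714040403703 24.999329298734665
[-0.0553 -0.0651  1.4369] -0.05855861653837735
```

>>> jog_arm:
  deltas:
    - [[-0.05, -0.06, 0.5, -0.06], [-0.05, -0.06, 1.0, -0.06], [-0.05, -0.06, 1.44, -0.06], [-0.05, -0.06, 1.44, -0.06]]

```text
t: 23.85
eef_pos: [0.4933, -0.3485, 0.0091]
ee_rot: [3.137, 0.001, -1.831]
force: [1.2, 0.2, -0.9]
width: 0.0278
gripper_force: 25.0
```

>>> jog_arm:
  deltas:
    - [[0, 0, 0.15, 0], [0, 0, 0.3, 0], [0, 0, 0.45, 0], [0, 0, 0.57, 0], [0, 0, 0.68, 0], [0, 0, 0.68, 0]]
  squeeze: 9

```text
t: 24.6
eef_pos: [0.4952, -0.3502, -0.0293]
ee_rot: [3.141, -0.0, -1.83]
force: [-0.1, -0.4, 0.0]
width: 0.0282
gripper_force: 9.0
```

>>> jog_arm:
  deltas:
    - [[0, 0, 0.05, 0], [0, 0, 0.1, 0], [0, 0, 0.15, 0], [0, 0, 0.15, 0]]

```text
t: 25.1
eef_pos: [0.4952, -0.3506, -0.0377]
ee_rot: [-3.141, -0.001, -1.83]
force: [-1.4, -3.7, 2.7]
width: 0.0278
gripper_force: 9.0
```

Run:
```python
from h import *
np.set_printoptions(precision=4,suppress=True,linewidth=150)
s=arm.get_state(); print(s["eef_pos"],s["ee_rot"],s["force"],s["moment"])
f=grab_frame("wrist"); t=grab_frame("side"); p=proj(t,s["eef_pos"]+[0,0,.04]); x,y=int(p[0]),int(p[1]); print(p)
a=cv2.resize(f["img"][130:300,156:356],(400,340)); b=cv2.resize(t["img"][max(0,y-43):y+42,x-50:x+50],(400,340),interpolation=cv2.INTER_CUBIC)
cv2.imwrite("pics/w9.png",np.hstack([a,b])[:,:,::-1])
```

```text
[ 0.4952 -0.3506 -0.0377] [-3.1412 -0.0006 -1.8299] [-1.4023 -3.6951  2.6763] [-1.3231  0.7426 -0.0371]
[132.96  286.447]
```

View pics/w9.png

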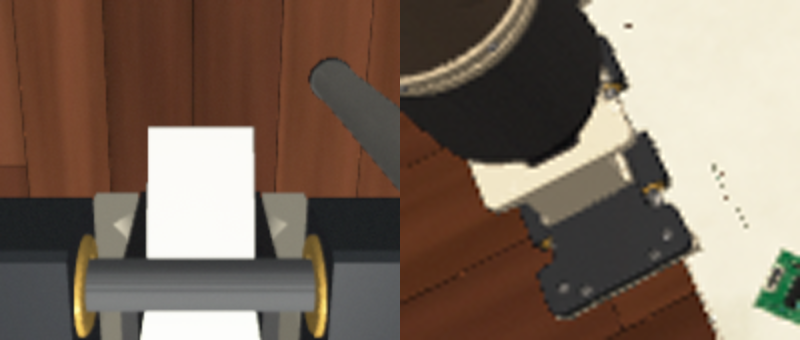

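The dark end face is no longer visible, and the contact force is tilted about 45°, so the spacer is pivoting in the pads as intended. Continue the arc down and inward.

>>> jog_arm:
  deltas:
    - [[0, 0, 0.06, 0], [0, 0, 0.12, 0], [0, 0, 0.18, 0], [-0.03, 0, 0.24, 0], [-0.05, 0, 0.3, 0], [-0.08, 0, 0.32, 0], [-0.08, 0, 0.32, 0]]

```text
t: 26.08
eef_pos: [0.4965, -0.3457, -0.0576]
ee_rot: [-3.142, -0.0, -1.83]
force: [-1.4, -7.2, 1.0]
width: 0.0281
gripper_force: 9.0
```

Run:
```python
from h import *
np.set_printoptions(precision=4,suppress=True,linewidth=150)
s=arm.get_state(); print(s["eef_pos"],s["ee_rot"],s["force"],s["moment"])
E=np.array([.5,-.3309]); n=np.array([.2595,.9657]); print("d",(E-s["eef_pos"][:2])@n,"h",-(s["eef_pos"][2]+.04))
```

```text
[ 0.4965 -0.3457 -0.0576] [-3.1415 -0.0004 -1.8298] [-1.4474 -7.2016  0.9959] [-2.3869  0.7224  0.0158]
d 0.015218468434434609 h 0.01758617166516293
```

>>> jog_arm:
  deltas:
    - [[0.06, 0, 0, 0], [0.1, 0, -0.1, 0], [0.1, 0, -0.5, 0], [0.1, 0, -1.0, 0], [0, 0, -1.4, 0], [-0.5, 0, -1.4, 0], [-1.0, 0, -1.4, 0], [-1.0, 0, -1.4, 0]]

```text
t: 27.08
eef_pos: [0.5123, -0.2856, 0.0271]
ee_rot: [-3.141, 0.001, -1.828]
force: [0.2, 0.4, -1.2]
width: 0.0279
gripper_force: 9.0
```

Run:
```python
from h import *
np.set_printoptions(precision=4,suppress=True,linewidth=150)
s=arm.get_state(); print(s["eef_pos"],s["ee_rot"],s["force"],s["moment"],s["width"])
f=grab_frame("wrist"); t=grab_frame("side"); p=proj(t,s["eef_pos"]+[0,0,.04]); x,y=int(p[0]),int(p[1]); print(p)
a=cv2.resize(f["img"][130:300,156:356],(400,340)); b=cv2.resize(t["img"][max(0,y-43):y+42,x-50:x+50],(400,340),interpolation=cv2.INTER_CUBIC)
cv2.imwrite("pics/w10.png",np.hstack([a,b])[:,:,::-1])
```

```text
[ 0.5123 -0.2856  0.0271] [-3.1413  0.0005 -1.8278] [ 0.1808  0.4197 -1.1634] [0.0199 0.1288 0.0269] 0.02786733512797548
[153.0513 264.8741]
```

I've used all my pictures, so from here I go by numbers. Next I press the lower end on the table to square it upright.

>>> jog_arm:
  deltas:
    - [[0, 0, 0.15, 0], [0, 0, 0.3, 0], [0, 0, 0.42, 0], [0, 0, 0.5, 0], [0, 0, 0.55, 0], [0, 0, 0.55, 0]]

```text
t: 27.92
eef_pos: [0.5118, -0.2874, -0.0064]
ee_rot: [3.141, -0.0, -1.83]
force: [0.1, 0.1, -0.5]
width: 0.028
gripper_force: 9.0
```

>>> jog_arm:
  deltas:
    - [[0, 0, 0.03, 0], [0, 0, 0.06, 0], [0, 0, 0.06, 0]]

```text
t: 28.3
eef_pos: [0.5118, -0.2873, -0.0099]
ee_rot: [3.142, 0.0, -1.83]
force: [-0.2, 0.1, -0.8]
width: 0.028
gripper_force: 9.0
```

>>> jog_arm:
  deltas:
    - [[0, 0, 0.03, 0], [0, 0, 0.05, 0], [0, 0, 0.05, 0]]

```text
t: 28.68
eef_pos: [0.5117, -0.2874, -0.013]
ee_rot: [3.141, -0.0, -1.83]
force: [0.4, 1.0, -0.9]
width: 0.028
gripper_force: 9.0
```

>>> jog_arm:
  deltas:
    - [[0, 0, 0.03, 0], [0, 0, 0.05, 0], [0, 0, 0.05, 0]]

```text
t: 29.05
eef_pos: [0.5121, -0.2875, -0.015]
ee_rot: [-3.141, -0.0, -1.83]
force: [-1.3, 1.1, 6.8]
width: 0.0281
gripper_force: 9.0
```

Contact at 6.8 N. Press slightly more, then release briefly so it settles flat, and regrip firmly.

>>> jog_arm:
  deltas:
    - [[0, 0, 0.02, 0], [0, 0, 0.02, 0], [0, 0, 0.02, 0]]

```text
t: 29.42
eef_pos: [0.512, -0.2876, -0.0158]
ee_rot: [-3.141, -0.0, -1.829]
force: [-2.9, 1.4, 10.5]
width: 0.0278
gripper_force: 9.0
```

>>> jog_arm:
  deltas:
    - [[0, 0, 0, 0], [0, 0, 0, 0], [0, 0, -0.02, 0], [0, 0, -0.02, 0], [0, 0, -0.02, 0]]
  grip: 34

```text
t: 30.05
eef_pos: [0.5118, -0.2874, -0.0159]
ee_rot: [3.142, -0.0, -1.83]
force: [0.1, -0.1, -0.2]
width: 0.0341
gripper_force: 0.0
```

Run:
```python
from h import *
np.set_printoptions(precision=4,suppress=True,linewidth=150)
f=grab_frame("wrist"); s=arm.get_state(); print(s["eef_pos"],s["force"],s["width"])
R=Ro.from_euler("xyz",s["ee_rot"]).as_matrix()
for z in (.056,.028,.0):
    print(z,[proj(f,np.r_[(s["eef_pos"]+R@np.array([a,b,0]))[:2],z]) for a in (.014,-.014) for b in (-.014,.014)])
g=cv2.cvtColor(f["img"],cv2.COLOR_RGB2GRAY)
for y in range(150,330,5): print(y,[int(v) for v in g[y,216:300:4]])
```

```text
[ 0.5118 -0.2874 -0.0159] [-0.0042 -0.2027 -0.2497] 0.03421261818781172
0.056 [array([226.4262, 249.1136]), array([287.2802, 249.0818]), array([228.1042, 300.9564]), array([285.5281, 300.9265])]
0.028 [array([231.3263, 225.1581]), array([281.9725, 225.1315]), array([232.5041, 269.851 ]), array([280.7517, 269.8258])]
0.0 [array([234.8186, 208.0848]), array([278.1897, 208.062 ]), array([235.6916, 247.317 ]), array([277.2916, 247.2953])]
150 [47, 49, 49, 45, 46, 44, 50, 46, 49, 31, 45, 45, 50, 49, 53, 50, 49, 55, 54, 53, 63]
155 [78, 78, 80, 79, 78, 77, 79, 80, 80, 73, 75, 79, 78, 79, 80, 80, 80, 83, 80, 80, 85]
160 [140, 140, 140, 141, 139, 138, 137, 138, 140, 140, 139, 139, 139, 140, 139, 122, 121, 122, 123, 121, 121]
165 [223, 223, 223, 223, 224, 223, 223, 222, 221, 220, 221, 221, 221, 221, 222, 222, 221, 219, 220, 219, 219]
170 [239, 239, 240, 241, 240, 240, 241, 240, 240, 239, 239, 240, 240, 240, 240, 239, 239, 239, 239, 239, 238]
175 [239, 239, 240, 240, 239, 239, 239, 239, 239, 239, 239, 239, 239, 239, 239, 237, 237, 237, 238, 237, 236]
180 [237, 238, 239, 240, 239, 239, 239, 239
[... 2365 characters left out ...]
95 [67, 149, 239, 238, 238, 238, 238, 238, 238, 238, 238, 237, 238, 238, 238, 238, 238, 238, 237, 73, 67]
300 [66, 229, 238, 237, 239, 239, 240, 239, 239, 239, 239, 239, 239, 240, 240, 239, 239, 229, 238, 164, 67]
305 [223, 236, 236, 238, 237, 237, 237, 236, 236, 237, 236, 237, 237, 235, 235, 235, 239, 238, 237, 238, 221]
310 [238, 237, 237, 237, 239, 241, 241, 241, 240, 239, 241, 240, 240, 241, 240, 240, 238, 238, 238, 238, 237]
315 [77, 76, 78, 77, 77, 79, 77, 76, 78, 77, 78, 77, 78, 79, 76, 77, 76, 76, 76, 77, 78]
320 [76, 77, 79, 76, 77, 76, 78, 76, 77, 77, 77, 78, 77, 78, 75, 76, 77, 76, 78, 77, 76]
325 [25, 22, 26, 23, 25, 25, 22, 23, 25, 26, 21, 24, 23, 22, 27, 21, 24, 24, 24, 26, 23]
```

The end face with its hole shows at rows 223–243, so the spacer slid in the grip and fell back to lying down, deep end inward. I'll regrip nearer the shallow end for more leverage and repeat with a deeper arc.

Run:
```python
from h import *
np.set_printoptions(precision=4,suppress=True,linewidth=150)
f=grab_frame("wrist"); s=arm.get_state(); e=s["eef_pos"]
g=cv2.cvtColor(f["img"],cv2.COLOR_RGB2GRAY)
col=g[215:250,262]; print([int(v) for v in col])
for r,z in ((222.5,0),(243.5,.028)): print("A face tool coords",totool(plane(f,(256,r),z)-e,s))
for r in (226,240,250): print(r,[int(v) for v in g[r,222:246]],[int(v) for v in g[r,270:294]])
for p in ((230,250),(283,250)): print(totool(plane(f,p,.028)-e,s))
E=np.array([.5,-.3309]); n=np.array([.2595,.9657]); print("d",(E-e[:2])@n,e)
```

```text
[238, 238, 238, 238, 239, 239, 239, 239, 213, 117, 114, 115, 116, 156, 204, 213, 201, 161, 115, 113, 112, 112, 116, 116, 113, 112, 111, 168, 230, 239, 238, 238, 238, 239, 239]
A face tool coords [ 0.004  -0.0003 -0.0159]
A face tool coords [ 0.0028 -0.0003 -0.0439]
226 [20, 19, 23, 21, 19, 227, 238, 238, 238, 238, 238, 232, 148, 114, 114, 113, 114, 114, 115, 113, 113, 114, 113, 114] [115, 115, 115, 115, 115, 115, 115, 133, 231, 239, 239, 239, 238, 238, 238, 119, 19, 17, 20, 22, 21, 198, 216, 188]
240 [20, 23, 22, 21, 21, 126, 230, 238, 238, 172, 118, 112, 110, 112, 110, 111, 110, 110, 111, 110, 110, 112, 111, 113] [112, 111, 112, 112, 111, 112, 111, 113, 112, 110, 192, 234, 238, 239, 190, 79, 18, 18, 22, 19, 21, 20, 21, 20]
250 [21, 17, 23, 20, 23, 72, 228, 238, 238, 239, 240, 239, 239, 239, 239, 239, 240, 239, 239, 239, 239, 239, 239, 239] [239, 239, 239, 239, 240, 239, 239, 239, 238, 238, 239, 238, 238, 238, 132, 37, 15, 19, 19, 10, 20, 20, 20, 20]
[-0.0012 -0.0151 -0.0439]
[-0.0012  0.015  -0.0439]
d -0.045101357201221104 [ 0.5118 -0.2874 -0.0159]
```

>>> jog_arm:
  deltas:
    - [[-0.15, 0, 0, 0], [-0.28, 0, 0.05, 0], [-0.28, 0, 0.15, 0], [-0.28, 0, 0.2, 0], [-0.28, 0, 0.2, 0]]

```text
t: 30.78
eef_pos: [0.5158, -0.2712, -0.0284]
ee_rot: [3.141, -0.0, -1.83]
force: [-0.5, -0.0, 0.5]
width: 0.0339
gripper_force: 0.0
```

>>> jog_arm:
  deltas:
    - [[0, 0, 0, 0], [0, 0, 0, 0], [0, 0, 0, 0], [0, 0, 0, 0]]
  grip: 15
  squeeze: 20

```text
t: 31.28
eef_pos: [0.5161, -0.2712, -0.0278]
ee_rot: [-3.142, 0.0, -1.83]
force: [0.1, -0.4, -1.4]
width: 0.0279
gripper_force: 20.0
```

>>> jog_arm:
  deltas:
    - [[0, 0, -0.35, 0], [0.4, 0, -0.4, 0], [1.0, 0, -0.4, 0], [1.53, 0, -0.4, 0], [1.53, 0, -0.25, 0], [1.53, 0, -0.05, 0], [1.53, 0, -0.05, 0]]

```text
t: 32.15
eef_pos: [0.4917, -0.3587, -0.0264]
ee_rot: [3.139, 0.0, -1.829]
force: [0.4, -0.5, -1.0]
width: 0.0276
gripper_force: 20.0
```

>>> jog_arm:
  deltas:
    - [[0, 0, 0.08, 0], [0, 0, 0.16, 0], [0, 0, 0.24, 0], [0, 0, 0.33, 0], [0.03, 0, 0.41, 0], [0.03, 0, 0.5, 0], [0.03, 0, 0.5, 0]]
  squeeze: 8

```text
t: 33.02
eef_pos: [0.4916, -0.3613, -0.0557]
ee_rot: [3.14, 0.0, -1.83]
force: [-0.2, -0.6, -0.8]
width: 0.028
gripper_force: 8.0
```

Run:
```python
from h import *
np.set_printoptions(precision=4,suppress=True,linewidth=150)
s=arm.get_state(); e=s["eef_pos"]; E=np.array([.5,-.3309]); n=np.array([.2595,.9657]); print(e,"d",(E-e[:2])@n,"h",-(e[2]+.0455),"Fin",s["force"][:2]@n,s["force"][2])
```

```text
[ 0.4916 -0.3613 -0.0557] d 0.031539025977337355 h 0.010183645311804879 Fin -0.6277324992267554 -0.7772720263031137
```

Run:
```python
from h import *
np.set_printoptions(precision=4,suppress=True,linewidth=150)
f=grab_frame("wrist"); s=arm.get_state(); e=s["eef_pos"]; R=Ro.from_euler("xyz",s["ee_rot"]).as_matrix()
g=cv2.cvtColor(f["img"],cv2.COLOR_RGB2GRAY)
print([(y,int(g[y,250]),int(g[y,262])) for y in range(190,262,3)],[(y,int(g[y,250])) for y in range(284,318,3)])
# predicted A-face rows for tilt th: pivot at tool z=-.0455, x toward B = tool -x
for th in (0,30,50,70,90):
    c,n=np.cos(np.radians(th)),np.sin(np.radians(th)); o=[]
    for bx,bz in ((-20,-17.5),(-20,10.5),(36,10.5),(36,-17.5)):
        o.append(round(proj(f,e+R@np.array([-(bx*c-bz*n),0,-45.5-(bx*n+bz*c)])*1.0 if False else e+R@(np.array([-(bx*c-bz*n),0,-45.5-(bx*n+bz*c)])/1000))[1]))
    print(th,"rows Abot,Atop,Btop,Bbot",o)
for y in (200,210,220,230,240,250): print(y,[int(v) for v in g[y,224:290:3]])
```

```text
[(190, 98, 102), (193, 99, 101), (196, 99, 101), (199, 101, 101), (202, 100, 101), (205, 241, 241), (208, 255, 255), (211, 255, 255), (214, 255, 255), (217, 255, 255), (220, 255, 255), (223, 255, 255), (226, 255, 255), (229, 255, 255), (232, 255, 255), (235, 255, 255), (238, 255, 255), (241, 255, 255), (244, 255, 255), (247, 255, 255), (250, 255, 255), (253, 255, 255), (256, 255, 255), (259, 190, 190)] [(284, 203), (287, 255), (290, 255), (293, 255), (296, 255), (299, 255), (302, 255), (305, 255), (308, 255), (311, 255), (314, 159), (317, 158)]
0 rows Abot,Atop,Btop,Bbot [206, 224, 316, 287]
30 rows Abot,Atop,Btop,Bbot [219, 211, 323, 313]
50 rows Abot,Atop,Btop,Bbot [231, 209, 314, 325]
70 rows Abot,Atop,Btop,Bbot [245, 212, 295, 328]
90 rows Abot,Atop,Btop,Bbot [259, 219, 267, 321]
200 [106, 104, 101, 98, 98, 100, 103, 104, 104, 75, 100, 97, 98, 102, 103, 104, 107, 103, 101, 108, 115, 115]
210 [106, 106, 101, 255, 255, 255, 255, 255, 255, 255, 255, 255, 255, 255, 255, 255, 255, 255, 255, 252, 112, 116]
220 [109, 108, 242, 255, 255, 255, 255, 255, 255, 255, 255, 255, 255, 255, 255, 255, 255, 255, 255, 255, 111, 114]
230 [200, 50, 255, 255, 255, 255, 255, 255, 255, 255, 255, 255, 255, 255, 255, 255, 255, 255, 255, 255, 50, 162]
240 [51, 50, 255, 255, 255, 255, 255, 255, 255, 255, 255, 255, 255, 255, 255, 255, 255, 255, 255, 255, 49, 51]
250 [51, 51, 255, 255, 255, 255, 255, 255, 255, 255, 255, 255, 255, 255, 255, 255, 255, 255, 255, 255, 70, 50]
```

The dark end face is gone and the top face shows saturated bright, so the spacer is tilting as planned at low force. Continue the arc.

>>> jog_arm:
  deltas:
    - [[-0.03, 0, 0.06, 0], [-0.06, 0, 0.11, 0], [-0.12, 0, 0.17, 0], [-0.15, 0, 0.22, 0], [-0.18, 0, 0.27, 0], [-0.22, 0, 0.27, 0], [-0.22, 0, 0.27, 0]]

```text
t: 33.95
eef_pos: [0.4955, -0.349, -0.0714]
ee_rot: [3.141, -0.0, -1.83]
force: [-1.4, -6.3, -2.6]
width: 0.0275
gripper_force: 8.0
```

```bash
cat > m.py <<'E'
from h import *
np.set_printoptions(precision=4,suppress=True,linewidth=150)
f=grab_frame("wrist"); s=arm.get_state(); e=s["eef_pos"]; R=Ro.from_euler("xyz",s["ee_rot"]).as_matrix()
E=np.array([.5,-.3309]); n=np.array([.2595,.9657]); print(e,"d",(E-e[:2])@n,"h",-(e[2]+.0455),"Fin",s["force"][:2]@n,s["force"][2],"w",s["width"])
g=cv2.cvtColor(f["img"],cv2.COLOR_RGB2GRAY)
print([(y,int(g[y,244]),int(g[y,256]),int(g[y,268])) for y in range(190,262,3)],[(y,int(g[y,244]),int(g[y,256])) for y in range(284,318,3)])
for th in (50,60,70,80,90,100):
    c,k=np.cos(np.radians(th)),np.sin(np.radians(th))
    print(th,"rows Abot,Atop,Btop,Bbot",[round(proj(f,e+R@(np.array([-(x*c-z*k),0,-45.5-(x*k+z*c)])/1000))[1]) for x,z in ((-20,-17.5),(-20,10.5),(36,10.5),(36,-17.5))])
E
python3 m.py
```

```text
[ 0.4955 -0.349  -0.0714] d 0.018700361597709676 h 0.025947955578189588 Fin -5.953861054481628 -2.5244617542844403 w 0.028404069464812685
[(190, 102, 98, 104), (193, 104, 98, 106), (196, 104, 100, 104), (199, 105, 98, 105), (202, 107, 98, 106), (205, 239, 237, 238), (208, 238, 239, 238), (211, 239, 238, 239), (214, 238, 239, 238), (217, 238, 239, 238), (220, 239, 239, 239), (223, 239, 239, 238), (226, 239, 239, 238), (229, 239, 239, 237), (232, 239, 239, 238), (235, 239, 238, 239), (238, 239, 239, 239), (241, 239, 239, 239), (244, 238, 238, 238), (247, 240, 239, 239), (250, 239, 240, 240), (253, 235, 235, 235), (256, 237, 236, 236), (259, 148, 149, 148)] [(284, 205, 206), (287, 255, 255), (290, 255, 237), (293, 240, 238), (296, 229, 239), (299, 232, 237), (302, 229, 238), (305, 255, 239), (308, 255, 255), (311, 255, 255), (314, 160, 159), (317, 161, 162)]
50 rows Abot,Atop,Btop,Bbot [231, 209, 314, 324]
60 rows Abot,Atop,Btop,Bbot [238, 210, 306, 327]
70 rows Abot,Atop,Btop,Bbot [245, 212, 295, 328]
80 rows Abot,Atop,Btop,Bbot [252, 215, 282, 326]
90 rows Abot,Atop,Btop,Bbot [259, 219, 267, 321]
100 rows Abot,Atop,Btop,Bbot [266, 223, 252, 313]
```

The top end face now shows with the hole at rows 290–306, close to the upright prediction. Retreat outward first, then lift, then go over the table.

>>> jog_arm:
  deltas:
    - [[0.1, 0, 0, 0], [0.25, 0, 0, 0], [0.3, 0, -0.3, 0], [0.3, 0, -0.8, 0], [0.2, 0, -1.4, 0], [-0.2, 0, -1.6, 0], [-0.7, 0, -1.6, 0], [-1.06, 0, -1.6, 0]]

```text
t: 35.0
eef_pos: [0.5122, -0.2866, 0.0253]
ee_rot: [-3.141, 0.0, -1.83]
force: [1.0, 0.8, -0.5]
width: 0.028
gripper_force: 8.0
```

```bash
python3 m.py
```

```text
[ 0.5127 -0.285   0.0252] d -0.04761216311862373 h -0.07069803393148238 Fin 2.3251931455514434 -2.0923652815314955 w 0.027429964378593408
[(190, 239, 239, 239), (193, 239, 238, 238), (196, 238, 238, 238), (199, 238, 240, 239), (202, 239, 240, 238), (205, 126, 126, 125), (208, 127, 128, 127), (211, 126, 125, 127), (214, 127, 126, 128), (217, 127, 127, 128), (220, 127, 129, 126), (223, 126, 128, 127), (226, 128, 127, 126), (229, 127, 127, 126), (232, 126, 127, 126), (235, 127, 127, 126), (238, 130, 127, 125), (241, 127, 128, 126), (244, 126, 126, 127), (247, 127, 126, 127), (250, 128, 127, 128), (253, 124, 123, 123), (256, 124, 125, 125), (259, 70, 72, 72)] [(284, 101, 102), (287, 238, 237), (290, 235, 125), (293, 140, 126), (296, 117, 127), (299, 120, 124), (302, 117, 128), (305, 222, 128), (308, 231, 203), (311, 237, 234), (314, 77, 77), (317, 77, 78)]
50 rows Abot,Atop,Btop,Bbot [233, 212, 317, 327]
60 rows Abot,Atop,Btop,Bbot [240, 213, 309, 330]
70 rows Abot,Atop,Btop,Bbot [247, 215, 298, 331]
80 rows Abot,Atop,Btop,Bbot [254, 217, 285, 329]
90 rows Abot,Atop,Btop,Bbot [261, 221, 270, 324]
100 rows Abot,Atop,Btop,Bbot [269, 226, 255, 316]
```

Upright, with the dark hole visible on top (rows 290–306). Now press the base on the table to square it.

>>> jog_arm:
  deltas:
    - [[0, 0, 0.15, 0], [0, 0, 0.3, 0], [0, 0, 0.42, 0], [0, 0, 0.52, 0], [0, 0, 0.57, 0], [0, 0, 0.57, 0]]

```text
t: 35.8
eef_pos: [0.5117, -0.2875, -0.0095]
ee_rot: [3.141, -0.0, -1.83]
force: [-0.1, -0.8, -0.9]
width: 0.028
gripper_force: 8.0
```

>>> jog_arm:
  deltas:
    - [[0, 0, 0.04, 0], [0, 0, 0.07, 0], [0, 0, 0.07, 0]]

```text
t: 36.17
eef_pos: [0.5118, -0.2873, -0.0135]
ee_rot: [3.142, 0.0, -1.83]
force: [0.5, 0.7, -1.1]
width: 0.0278
gripper_force: 8.0
```

>>> jog_arm:
  deltas:
    - [[0, 0, 0.03, 0], [0, 0, 0.06, 0], [0, 0, 0.06, 0]]

```text
t: 36.55
eef_pos: [0.5117, -0.2873, -0.0172]
ee_rot: [3.141, -0.0, -1.83]
force: [0.5, -0.6, -1.4]
width: 0.0279
gripper_force: 8.0
```

>>> jog_arm:
  deltas:
    - [[0, 0, 0.03, 0], [0, 0, 0.06, 0], [0, 0, 0.06, 0]]

```text
t: 36.92
eef_pos: [0.5119, -0.2874, -0.0206]
ee_rot: [-3.142, -0.0, -1.83]
force: [-0.3, -0.3, 0.3]
width: 0.028
gripper_force: 8.0
```

>>> jog_arm:
  deltas:
    - [[0, 0, 0.02, 0], [0, 0, 0.03, 0], [0, 0, 0.03, 0]]

```text
t: 37.3
eef_pos: [0.5119, -0.2877, -0.0214]
ee_rot: [-3.141, -0.0, -1.83]
force: [-2.7, 0.4, 8.7]
width: 0.0281
gripper_force: 8.0
```

>>> jog_arm:
  deltas:
    - [[0, 0, 0.02, 0], [0, 0, 0.03, 0], [0, 0, 0.03, 0]]

```text
t: 37.67
eef_pos: [0.5118, -0.2879, -0.023]
ee_rot: [-3.141, -0.001, -1.83]
force: [-4.5, -0.4, 11.0]
width: 0.0283
gripper_force: 8.0
```

```bash
python3 m.py
python3 - <<'E'
from h import *
f=grab_frame("wrist"); g=cv2.cvtColor(f["img"],cv2.COLOR_RGB2GRAY)
for y in range(285,313,2): print(y,[int(v) for v in g[y,224:290:3]])
E
```

```text
[ 0.5118 -0.2879 -0.0231] d -0.04458022872467523 h -0.022436941293150527 Fin -1.3163120461626954 10.44621992565025 w 0.02811049672455971
[(190, 239, 236, 238), (193, 239, 236, 238), (196, 238, 238, 238), (199, 238, 239, 238), (202, 238, 239, 239), (205, 214, 215, 215), (208, 124, 123, 123), (211, 126, 126, 126), (214, 125, 126, 126), (217, 126, 124, 125), (220, 126, 126, 124), (223, 125, 125, 126), (226, 125, 125, 124), (229, 125, 126, 125), (232, 125, 126, 125), (235, 124, 125, 125), (238, 124, 125, 125), (241, 127, 127, 125), (244, 125, 125, 125), (247, 125, 124, 124), (250, 127, 128, 127), (253, 124, 122, 122), (256, 122, 122, 123), (259, 71, 71, 71)] [(284, 101, 100), (287, 238, 238), (290, 237, 219), (293, 218, 123), (296, 115, 125), (299, 118, 124), (302, 118, 123), (305, 132, 126), (308, 223, 126), (311, 235, 222), (314, 78, 77), (317, 78, 78)]
50 rows Abot,Atop,Btop,Bbot [231, 209, 314, 324]
60 rows Abot,Atop,Btop,Bbot [238, 210, 306, 327]
70 rows Abot,Atop,Btop,Bbot [245, 212, 295, 328]
80 rows Abot,Atop,Btop,Bbot [252, 215, 282, 326]
90 rows Abot,Atop,Btop,Bbot [259, 219, 2
[... 965 characters left out ...]
5, 234, 166]
301 [66, 236, 235, 235, 235, 218, 114, 118, 120, 124, 122, 123, 122, 118, 117, 113, 191, 235, 235, 235, 235, 149]
303 [68, 237, 237, 237, 237, 221, 134, 117, 121, 123, 126, 125, 123, 121, 114, 111, 199, 236, 236, 236, 236, 129]
305 [222, 236, 236, 237, 236, 231, 195, 118, 122, 125, 125, 124, 124, 122, 117, 171, 207, 235, 235, 236, 235, 190]
307 [237, 236, 236, 237, 236, 236, 221, 202, 123, 125, 127, 125, 124, 121, 180, 206, 233, 235, 236, 236, 236, 216]
309 [236, 239, 239, 237, 237, 238, 234, 223, 210, 174, 160, 145, 167, 186, 212, 228, 237, 236, 237, 236, 236, 238]
311 [237, 236, 236, 236, 235, 235, 235, 233, 220, 218, 221, 220, 213, 214, 227, 233, 234, 233, 234, 233, 233, 237]
```

The geometry is consistent with the spacer standing upright. Briefly release so it settles flat, then regrip firmly.

>>> jog_arm:
  deltas:
    - [[0, 0, -0.03, 0], [0, 0, -0.03, 0], [0, 0, -0.03, 0], [0, 0, -0.03, 0]]
  grip: 33

```text
t: 38.28
eef_pos: [0.5118, -0.2873, -0.0227]
ee_rot: [3.141, 0.0, -1.83]
force: [0.3, -0.3, 0.4]
width: 0.033
gripper_force: 0.0
```

```bash
cat > c.py <<'E'
from h import *
import sys
np.set_printoptions(precision=4,suppress=True,linewidth=150)
f=grab_frame("wrist"); s=arm.get_state(); e=s["eef_pos"]; g=cv2.cvtColor(f["img"],cv2.COLOR_RGB2GRAY)
b=g[185:225,256].astype(int); r=185+np.flatnonzero(b<180)[0]-.5
m=(g[286:313,228:286]<180).astype(np.uint8); m=cv2.morphologyEx(m[1:],cv2.MORPH_OPEN,np.ones((5,5)))
n,l,st,ce=cv2.connectedComponentsWithStats(m); i=1+np.argmax(st[1:,4]) if n>1 else 0; h=ce[i]+[228,287]
zb=float(sys.argv[1]) if len(sys.argv)>1 else 0.
print(e,s["ee_rot"],s["force"],s["width"],s["gripper_force"])
print("base row",r,"hole",h,st[i],"outer base",totool(plane(f,(256,r),zb)-e,s),"hole",totool(plane(f,h,zb+.056)-e,s))
E
python3 c.py
```

```text
[ 0.5118 -0.2873 -0.0226] [ 3.1413 -0.     -1.8299] [ 0.6101 -0.5632  0.0933] 0.03312259233417508 0.0
base row 198.5 hole [256.5 299.5] [   0    0   58   26 1508] outer base [ 0.0226 -0.0004 -0.0226] hole [-0.0081 -0.0002 -0.0786]
```

Run:
```python
from h import *
f=grab_frame("wrist"); g=cv2.cvtColor(f["img"],cv2.COLOR_RGB2GRAY)
print([(y,int(g[y,244]),int(g[y,256]),int(g[y,268])) for y in range(184,262,2)])
for y in range(285,313,3): print(y,[int(v) for v in g[y,220:294:3]])
```

```text
[(184, 239, 237, 238), (186, 239, 237, 238), (188, 238, 237, 238), (190, 239, 236, 237), (192, 239, 237, 237), (194, 238, 237, 238), (196, 238, 238, 238), (198, 220, 221, 219), (200, 112, 111, 111), (202, 113, 114, 113), (204, 112, 113, 113), (206, 112, 113, 113), (208, 111, 113, 113), (210, 113, 112, 113), (212, 113, 114, 113), (214, 114, 112, 113), (216, 113, 114, 112), (218, 112, 112, 112), (220, 111, 112, 113), (222, 114, 114, 114), (224, 110, 110, 110), (226, 110, 111, 109), (228, 115, 112, 113), (230, 116, 115, 114), (232, 115, 115, 115), (234, 116, 115, 115), (236, 117, 117, 117), (238, 135, 137, 136), (240, 235, 235, 236), (242, 240, 239, 239), (244, 240, 239, 240), (246, 242, 240, 240), (248, 241, 241, 241), (250, 240, 241, 241), (252, 239, 232, 239), (254, 237, 118, 237), (256, 222, 113, 225), (258, 126, 100, 161), (260, 45, 45, 47)]
285 [82, 119, 161, 160, 161, 161, 161, 162, 161, 162, 159, 161, 162, 162, 161, 161, 162, 162, 161, 162, 162, 160, 161, 100, 82]
288 [22, 226, 240, 240, 239, 240, 240, 240, 240, 240, 240, 240, 240, 239, 240, 240, 240, 240, 240, 240, 241, 241, 24
[... 344 characters left out ...]
8, 237, 237, 237, 238, 238, 238, 238, 237, 238, 38]
300 [100, 238, 238, 238, 238, 238, 238, 237, 237, 237, 238, 238, 239, 238, 238, 237, 237, 237, 238, 238, 239, 238, 237, 237, 73]
303 [203, 237, 238, 239, 238, 238, 238, 238, 238, 238, 238, 238, 238, 238, 238, 238, 237, 237, 238, 238, 239, 238, 237, 238, 125]
306 [237, 236, 237, 238, 238, 238, 239, 238, 238, 239, 238, 238, 238, 238, 238, 237, 238, 236, 238, 238, 238, 239, 151, 237, 237]
309 [237, 236, 236, 236, 238, 238, 238, 238, 238, 238, 238, 238, 238, 238, 238, 238, 236, 237, 238, 238, 239, 239, 238, 237, 238]
312 [209, 210, 211, 211, 212, 212, 214, 211, 213, 211, 212, 212, 213, 213, 212, 211, 211, 211, 212, 213, 214, 213, 212, 212, 212]
```

It has settled flat: the outer face spans rows 199–238, the bright top face lies beyond, and the hole starts at row 253. It stands upright with its centre 8 mm toward tool +x. Recentre, regrip and check before lifting.

>>> jog_arm:
  deltas:
    - [[0.06, 0, -0.05, 0], [0.13, 0, -0.1, 0], [0.13, 0, -0.1, 0]]

```text
t: 38.75
eef_pos: [0.51, -0.2954, -0.016]
ee_rot: [-3.141, 0.0, -1.83]
force: [-0.1, -1.0, -0.6]
width: 0.0331
gripper_force: 0.0
```

>>> jog_arm:
  deltas:
    - [[0, 0, 0, 0], [0, 0, 0, 0], [0, 0, 0, 0], [0, 0, 0, 0], [0, 0, 0, 0]]
  grip: 15
  squeeze: 25

```text
t: 39.38
eef_pos: [0.5098, -0.295, -0.0164]
ee_rot: [3.142, -0.0, -1.83]
force: [-0.6, -1.5, 1.9]
width: 0.0277
gripper_force: 25.0
```

```bash
cat > d.py <<'E'
from h import *
import sys
np.set_printoptions(precision=4,suppress=True,linewidth=150)
zb=float(sys.argv[1]); f=grab_frame("wrist"); s=arm.get_state(); e=s["eef_pos"]; g=cv2.cvtColor(f["img"],cv2.COLOR_RGB2GRAY).astype(int)
print(e,s["ee_rot"],s["force"],s["width"],s["gripper_force"])
for c in (244,256,268):
    d=np.diff(g[170:258,c]); j=[(170+k+.5,int(d[k])) for k in range(len(d)) if abs(d[k])>30]; print(c,j)
print([(y,int(g[y,256])) for y in range(284,314,2)])
R=Ro.from_euler("xyz",s["ee_rot"]).as_matrix()
for z in (0,.056): print("pred rows outer edge tool x .014,z",z,proj(f,np.r_[(e+R@np.array([.014,0,0]))[:2],zb+z]), "inner/hole", proj(f,np.r_[e[:2],zb+z]))
E
python3 d.py 0
```

```text
[ 0.5098 -0.295  -0.0164] [-3.1416 -0.0001 -1.8299] [-1.1507 -1.2883  1.7459] 0.027993350869782805 24.999668821692467
244 [(172.5, 67), (173.5, 54), (175.5, -68), (176.5, 57), (177.5, 41), (207.5, -99), (247.5, 74), (248.5, 49)]
256 [(172.5, 68), (173.5, 54), (175.5, -66), (176.5, 54), (177.5, 39), (207.5, -100), (247.5, 73), (248.5, 49)]
268 [(172.5, 69), (173.5, 52), (175.5, -69), (176.5, 55), (177.5, 40), (207.5, -98), (247.5, 74), (248.5, 49)]
[(284, 100), (286, 125), (288, 178), (290, 227), (292, 239), (294, 240), (296, 239), (298, 236), (300, 238), (302, 238), (304, 238), (306, 239), (308, 239), (310, 238), (312, 214)]
pred rows outer edge tool x .014,z 0 [256.4957 208.344 ] inner/hole [256.4884 228.4117]
pred rows outer edge tool x .014,z 0.056 [256.8327 249.6062] inner/hole [256.8128 276.3546]
```

The observed edges (rows 208 and 248) match an exactly upright spacer (predicted 208.3 and 249.6). Lift straight up.

>>> jog_arm:
  deltas:
    - [[0, 0, -0.15, 0], [0, 0, -0.5, 0], [0, 0, -1.0, 0], [0, 0, -1.6, 0], [0, 0, -2.2, 0], [0, 0, -2.7, 0], [0, 0, -2.9, 0], [0, 0, -2.9, 0]]

```text
t: 40.42
eef_pos: [0.51, -0.2947, 0.1579]
ee_rot: [-3.141, 0.0, -1.83]
force: [0.7, -0.5, -1.8]
width: 0.0283
gripper_force: 25.0
```

>>> jog_arm:
  deltas:
    - [[0, 0, 0, 0], [0, 0, 0, 0], [0, 0, 0, 0], [0, 0, 0, 0]]

```text
t: 40.92
eef_pos: [0.5097, -0.2949, 0.1572]
ee_rot: [3.141, -0.0, -1.83]
force: [-0.2, -0.1, -2.3]
width: 0.0276
gripper_force: 25.0
```

```bash
python3 d.py 0.174
```

```text
[ 0.5098 -0.2949  0.1573] [ 3.1412  0.     -1.83  ] [ 0.0837 -0.2731 -1.3562] 0.027761205099256826 24.99965250492096
244 [(207.5, -98), (247.5, 76), (248.5, 49)]
256 [(207.5, -98), (247.5, 75), (248.5, 49)]
268 [(207.5, -99), (247.5, 77), (248.5, 49)]
[(284, 102), (286, 126), (288, 178), (290, 228), (292, 240), (294, 240), (296, 238), (298, 236), (300, 237), (302, 237), (304, 238), (306, 238), (308, 237), (310, 238), (312, 214)]
pred rows outer edge tool x .014,z 0 [256.4198 208.5535] inner/hole [256.4135 228.663 ]
pred rows outer edge tool x .014,z 0.056 [256.8064 250.0473] inner/hole [256.7863 276.8683]
```

```bash
python3 -c "
from station import arm
print(arm.job_done())"
```

```text
the job is handed in; nothing more can be done
None
```

Handed in at about 41 s: the deep-hole end went fully home on the blue feeler's stop and was held there over 1 s at about 10 N, and the spacer is now gripped upright, deep hole up, about 17 cm above the table, with no bystander deliberately touched. Two things to know: the real fingertips sit about 35 mm behind the stated TCP, which caused two empty grips, and the spacer fell back flat once before it was tipped upright over the table edge.

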